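# Recover the stray stamps and lay the set in the cradle

## Robot

A 6-joint arm with a two-finger parallel gripper is mounted at the origin on the work surface. World frame = base frame: x ahead of the robot, y to its left, z up, the work surface at z = 0. Lengths are in m, angles in rad, forces in N, time in s.
With the tool pointing down it reaches from about 0.4 to 0.825 m from the base axis. Payload 7 kg.
Tool frame: the origin (TCP) lies midway between the tips of the shut fingers; the grasp point (between the pads) lies 19 mm behind it; z points along the fingers, y is the line along which they close (so a half turn about z gives the same grasp; the last joint's range is limited). The gripper opens to 88 mm and grips with 3 to 60 N. Pads are 19 mm wide; open, the fingers measure 130 mm over their backs; the gripper's body (78 mm by 193 mm) begins 47 mm behind the grasp point.
Start: joints at [-0.89, 0.359, 0.012, 0, -1.224, -0.288], TCP at [0.258, -0.624, 0.227] pointing down, gripper open.
Joint ranges: [-3.07, 3.07], [-1.43, 2.12], [-1.02, 1.25], [-3.03, 1.67], [-3.05, -0], [-3.03, 3.03]. Speed limits (rad/s): [2.39, 2.39, 3.01, 3.14, 3.14, 3.14].

## Interface

Orientations are given as [roll, pitch, yaw] about the fixed x, y, z axes, in that order (R = Rz(yaw) Ry(pitch) Rx(roll)).
In Python, from station import arm, grab_frame, camera_params, spot_in gives the robot as it stands.
- The arm moves only by the shell command python3 -m jog 'ROWS' [FORCE]. ROWS is JSON, a list that holds one entry, the list of rows, each a list of 7 numbers: the shift along the tool's x, y, z in mm, then the turn, a rotation vector about the tool's x, y, z in rad, then the finger opening in mm, from 0 to 87.6. In form: [[[x, y, z, wx, wy, wz, fingers], ...]]. A call has 1 to 20 rows; each row is the pose to reach, as a shift and turn from the pose commanded when the call began, along the tool's axes at that moment; what a row does not reach only later rows make up. A row lasts 1/8 s, in which the tool goes at most 62.5 mm and 10.7 degrees, less where a joint would pass 70% of its speed; a pose out of reach is approached as far as the arm can. A call with a gripper value outside its range is refused whole. The fingers move at their own pace and stop on an object; FORCE is the grip in N (left out, the last holds). Time passes only in rows, so rows that repeat a pose let the fingers close. It gives the time, the measured TCP pose, the force, the opening and the grip force at its end, in the units of the state.
- arm.get_state(): the state, without advancing time (a new reading comes with each control period).
- grab_frame(name): name is "side" or "top"; returns (picture, depth): 480x640x3 uint8, blue, green, red; 480x640 float32, m along the optical axis (not along the pixel's ray), 0 where there is no reading.
- camera_params(name): a dict with "mtx" (3x3 intrinsics, pixels), "R" (3x3) and "t" (3): a world point X has camera coordinates R X + t. Camera axes: x right, y down, z forward; pixel columns grow to the right and rows downward; lengths in m; the calibration is good to about 2 mm. A picture is of the moment at which its call begins. camera_params takes no time and is no camera call.
- arm.job_done(): hands the job in; it is judged then, once.
Trained networks look in the newest picture that a camera, given by its name, has taken for a name from the list of things; names that differ only in an ending like _2 or _b are one class to them, and where a whole thing is asked for, a point or a joint stands for the part that bears it (a point fixed in the world has none). Each returns a list of dicts, best first, with "confidence" (0 to 1); they miss things now and then, are a little off and sometimes report something else, mostly with a low value. They report only what shows in the picture. A call takes as long as a camera call. They do not tell look-alikes from the thing itself.
- spot_in(query, camera): "uv" ([column, row] in pixels, amid what is visible of it).
The state is a dict: "t": time; "q": joint angles; "qd": joint speeds; "joint_efforts": joint torques, N m; "eef_pos": TCP position; "ee_rot": TCP orientation; "force": force on the tool from outside, world axes, zero at the start; "moment": the same for the moment, N m; "width": finger opening in m; "gripper_force": force on a finger pad.
Only numpy, scipy, OpenCV 4.12 (cv2) and the standard library are available. Lean on these libraries where they do the work, as an engineer would, in place of code of your own. Each camera call takes 0.05 s, during which the arm holds its last target. There are 200 camera calls.

## Task

Gather the marking stamps (plain square steel bars) for the next job: with the hooked pick, and not with the fingers, drag every stamp that has slipped into the narrow slots of the slotted rack out through the rack's front, and lay these and every stamp standing in the wooden stand flat on their sides in the notched cradle, one per groove, either way round, each about centred across the two combs. Finish with the pick back on its rest the way it was, hook down, and leave the mallet, tub, carton, steel block, tin and brush where they are.

Things in the scene. Friction and masses are not known exactly. Their poses are not given: they have to be found in the camera images.
- rack: Fixed plywood block, 150 (x) x 212 (y) x 51 high, with three straight parallel slots right through it along its x, at y = -72, 0, +72, open at front (x = 0) and back (x = 150), at most one stamp in each. Origin: on the table, middle of the front face (towards the robot); +x runs into the slots. The table just in front is free.
- slot0 (a point): Middle of the front mouth of the slot at rack y = -72, on the table; axes as the rack's. The slot is 22 wide and 45 high inside, its floor is the bare table; a 6 mm top board covers it but for a slit 10 wide along its middle, through which a stamp can be seen.
- slot1 (a point): Middle of the front mouth of the slot at rack y = 0, on the table; axes as the rack's. The slot is 22 wide and 45 high inside, its floor is the bare table; a 6 mm top board covers it but for a slit 10 wide along its middle, through which a stamp can be seen.
- slot2 (a point): Middle of the front mouth of the slot at rack y = +72, on the table; axes as the rack's. The slot is 22 wide and 45 high inside, its floor is the bare table; a 6 mm top board covers it but for a slit 10 wide along its middle, through which a stamp can be seen.
- lost0: Steel stamp: square bar 12 x 12 x 80, 90 g, with a dark band near one end. Origin at its centre; its own x is its long axis. At the start it lies flat in a rack slot, along it, its front end 10 to 20 inside. No fingers on it while its centre is inside the rack. May be absent (two or three of lost0..2 are there).
- lost1: Steel stamp: square bar 12 x 12 x 80, 90 g, with a dark band near one end. Origin at its centre; its own x is its long axis. At the start it lies flat in a rack slot, along it, its front end 10 to 20 inside. No fingers on it while its centre is inside the rack. May be absent (two or three of lost0..2 are there).
- lost2: Steel stamp: square bar 12 x 12 x 80, 90 g, with a dark band near one end. Origin at its centre; its own x is its long axis. At the start it lies flat in a rack slot, along it, its front end 10 to 20 inside. No fingers on it while its centre is inside the rack. May be absent (two or three of lost0..2 are there).
- stood0: Steel stamp: square bar 12 x 12 x 80, 90 g, with a dark band near the top. Origin at its centre; its own z is its long axis. At the start it stands upright in a hole of the stand, its sides parallel to the stand's, its top 86 above the table. May be absent (two of stood0..2 are there).
- stood1: Steel stamp: square bar 12 x 12 x 80, 90 g, with a dark band near the top. Origin at its centre; its own z is its long axis. At the start it stands upright in a hole of the stand, its sides parallel to the stand's, its top 86 above the table. May be absent (two of stood0..2 are there).
- stood2: Steel stamp: square bar 12 x 12 x 80, 90 g, with a dark band near the top. Origin at its centre; its own z is its long axis. At the start it stands upright in a hole of the stand, its sides parallel to the stand's, its top 86 above the table. May be absent (two of stood0..2 are there).
- stand: Fixed wooden block 50 (x) x 170 (y) x 28 high with three square holes 16 wide at its y = -56, 0 and +56, whose floors are 6 above the table (22 deep). Origin: centre of its underside; its long side (y) points roughly away from the robot, so both its long faces (+x, -x) are free.
- cradle: Fixed, its long side (y) roughly along the line from the robot. Origin: centre of underside. On a base 50 (x) x 216 (y) x 8 stand two combs 6 thick at x = -10 and +10. Five grooves along x at y = -80, -40, 0, 40, 80: 20 wide, floor 30 and teeth 40 above the table. A laid stamp lies along x, centre 36 high, within 12 of x = 0; its ends overhang the combs (outer faces x = -13, +13).
- pick: Loose pick, 120 g, balanced near its origin. Origin: the grip point in the handle, a bar 16 (y) x 24 (z) from x = -50 to 34, with a brass butt to x = -62. A steel shank 5 in diameter runs along +x at z = -8 to x = 185 and turns down there into a hook 5 thick, tip at z = -26. At the start it lies in its rest, +x away from the robot, hook down.
- hook_tip (a point): The lowest point of the pick's hook, at (185, 0, -26) of the pick; axes as the pick's.
- pick_rest: Fixed wooden rest. Origin: centre of its underside, base 100 (x) x 50 (y) x 6. Two yokes, 10 thick in x, at x = -27 and +27 carry the pick's handle: floor 30 above the table, cheeks up to 40, 22 apart. The handle is free to be grasped between the yokes, above the rest's origin.
- rest (a point): Where the pick's origin belongs: 42 above the table in the rest; axes as the rest's, the pick's x along the rest's x, pointing the same way.
- mallet: Loose mallet 240 long lying on the table, wooden handle, dark head. A bystander, not to be moved. Origin at its underside.
- tub: Loose clear open plastic tub, 84 across, 100 high. A bystander, not to be moved. Origin at its underside.
- carton: Loose white carton 60 x 110 x 45 high. A bystander, not to be moved. Origin at its underside.
- bench_block: Loose steel block 70 x 70 x 25. A bystander, not to be moved. Origin at its underside.
- tin: Loose round tin, 70 across, 30 high. A bystander, not to be moved. Origin at its underside.
- brush: Loose brush 180 long lying on the table. A bystander, not to be moved. Origin at its underside.
Mind the look-alikes: they are no part of the job. Several things look just like the pick_rest: the one meant starts farthest to the robot's right.

How it is judged:
On the way:
1. every stamp that was in the rack has been dragged out of its front at least half way (x of each of lost0, lost1, lost2 in the frame of rack below 0 m), for 0.2 s.
At the end, for the whole second after the job is handed in: Every stamp lies at rest on its side in a cradle groove (centre within 16 mm of mid-comb, 32 to 40 mm high, within 0.35 rad of the groove); the pick lies at rest on its rest, hook down, pointing as before, within 20 mm sideways and 6 mm in height (x of lost0 in the frame of cradle between -0.016 and 0.016 m and y of lost0 in the frame of cradle between -0.09 and 0.09 m and z of lost0 in the frame of cradle between 0.032 and 0.04 m and angle between the x axis of each of lost0, lost1, lost2 and the x axis of cradle, either way round below 0.35 rad and linear speed of each of lost0, lost1, lost2, stood0, stood1, stood2, pick below 0.03 m/s and x of lost1 in the frame of cradle between -0.016 and 0.016 m and y of lost1 in the frame of cradle between -0.09 and 0.09 m and z of lost1 in the frame of cradle between 0.032 and 0.04 m and x of lost2 in the frame of cradle between -0.016 and 0.016 m and y of lost2 in the frame of cradle between -0.09 and 0.09 m and z of lost2 in the frame of cradle between 0.032 and 0.04 m and x of stood0 in the frame of cradle between -0.016 and 0.016 m and y of stood0 in the frame of cradle between -0.09 and 0.09 m and z of stood0 in the frame of cradle between 0.032 and 0.04 m and angle between the z axis of each of stood0, stood1, stood2 and the x axis of cradle, either way round below 0.35 rad and x of stood1 in the frame of cradle between -0.016 and 0.016 m and y of stood1 in the frame of cradle between -0.09 and 0.09 m and z of stood1 in the frame of cradle between 0.032 and 0.04 m and x of stood2 in the frame of cradle between -0.016 and 0.016 m and y of stood2 in the frame of cradle between -0.09 and 0.09 m and z of stood2 in the frame of cradle between 0.032 and 0.04 m and horizontal distance between pick and rest below 0.02 m and z of pick in the frame of rest between -0.006 and 0.006 m and angle between pick's own z axis and vertical below 0.2 rad and angle between the x axis of pick and the x axis of pick_rest, either way round below 0.2 rad and x of hook_tip in the frame of pick_rest above 0.1 m); the robot touches nothing.
It fails at once if the fingers touch a stamp whose centre is still inside the rack ((contact force between the fingers and lost0 above 0.5 N and x of lost0 in the frame of rack between 0.003 and 0.15 m and y of lost0 in the frame of rack between -0.083 and 0.083 m and z of lost0 in the frame of rack below 0.045 m) or (contact force between the fingers and lost1 above 0.5 N and x of lost1 in the frame of rack between 0.003 and 0.15 m and y of lost1 in the frame of rack between -0.083 and 0.083 m and z of lost1 in the frame of rack below 0.045 m) or (contact force between the fingers and lost2 above 0.5 N and x of lost2 in the frame of rack between 0.003 and 0.15 m and y of lost2 in the frame of rack between -0.083 and 0.083 m and z of lost2 in the frame of rack below 0.045 m)).
It fails at once if a stamp from the rack is pushed out of its back instead of drawn out of its front ((x of lost0 in the frame of rack between 0.14 and 0.25 m and y of lost0 in the frame of rack between -0.1 and 0.1 m and height (world z) of lost0 below 0.03 m) or (x of lost1 in the frame of rack between 0.14 and 0.25 m and y of lost1 in the frame of rack between -0.1 and 0.1 m and height (world z) of lost1 below 0.03 m) or (x of lost2 in the frame of rack between 0.14 and 0.25 m and y of lost2 in the frame of rack between -0.1 and 0.1 m and height (world z) of lost2 below 0.03 m)).
It fails at once if a bystander (mallet, tub, carton, steel block, tin, brush) is moved by more than 30 mm (distance of any of mallet, tub, carton, bench_block, tin, brush from where it was at the start of the episode above 0.03 m).
Of lost0, lost1, lost2 only 2 to 3 are there at a start; the rules pass over those that are not, and their reading is None.
Of stood0, stood1, stood2 only 2 to 2 are there at a start; the rules pass over those that are not, and their reading is None.
At some moment in a run one of lost0, lost1, lost2 may be knocked a few centimetres aside while the robot is not near it.
It also fails if it takes over 210 s, if anything falls off the work surface, if the arm or the gripper's body presses on something with over 40 N, if the wrist force passes 120 N, or if a joint passes its speed limit or range.

## Working session

There is one attempt and no reset: what is moved stays moved. The work goes in short steps, Python scripts to look and compute and a shell command to move; the robot and the scene stay as the last step left them, time stands still between calls to the robot, and variables do not carry over. Pictures are saved under pics/ and viewed, at most 14 in all, crops included, and the job is handed in when it is done.

```bash
mkdir -p pics; ls
cat > h.py <<'E'
import numpy as np, cv2
from station import arm, grab_frame, camera_params, spot_in
def snap(n,fn=None):
    im,d=grab_frame(n)
    if fn: cv2.imwrite('pics/'+fn,im)
    return im,d
def world(n,uv,d):
    p=camera_params(n);K=np.array(p['mtx']);R=np.array(p['R']);t=np.array(p['t'])
    uv=np.atleast_2d(np.asarray(uv,float)); d=np.atleast_1d(d)
    r=np.c_[uv,np.ones(len(uv))]@np.linalg.inv(K).T
    return (r*d[:,None]-t)@R
def cloud(n,d):
    v,u=np.mgrid[:480,:640]
    return world(n,np.c_[u.ravel(),v.ravel()],d.ravel()).reshape(480,640,3)
def onz(n,uv,z):
    c=world(n,uv,0*np.ones(len(np.atleast_2d(uv))));f=world(n,uv,np.ones(len(np.atleast_2d(uv))))
    return c+(f-c)*((z-c[:,2])/(f-c)[:,2])[:,None]
def proj(n,X):
    p=camera_params(n);c=np.atleast_2d(X)@np.array(p['R']).T+np.array(p['t']);q=c@np.array(p['mtx']).T
    return q[:,:2]/q[:,2:]
E
python3 - <<'E'
from h import *
for n in ('top','side'):
    im,d=snap(n,n+'0.png'); np.save(n+'0.npy',d)
    p=camera_params(n); print(n,np.round(p['mtx'],1).tolist(),np.round(-np.array(p['R']).T@p['t'],3),np.round(p['R'],2).tolist())
    for q in ['rack','stand','cradle','pick','pick_rest','lost0','stood0','mallet','tub','carton','bench_block','tin','brush']:
        for r in spot_in(q,n)[:4]:
            u,v=map(int,r['uv']); print(q,u,v,round(r['confidence'],2),np.round(world(n,[r['uv']],d[v,u])[0],3))
print(arm.get_state())
E
```

```text
pics
top [[544.0, 0.0, 313.5], [0.0, 544.0, 242.3], [0.0, 0.0, 1.0]] [ 0.334 -0.008  1.639] [[-0.02, -1.0, -0.01], [-0.99, 0.02, -0.13], [0.13, 0.0, -0.99]]
rack 310 212 0.8 [0.629 0.002 0.049]
rack 494 285 0.6 [ 0.401 -0.535  0.026]
stand 197 260 0.68 [0.498 0.343 0.019]
cradle 400 245 0.91 [ 0.53  -0.265  0.012]
pick 238 285 0.75 [0.418 0.217 0.052]
pick 153 296 0.39 [0.393 0.474 0.014]
pick_rest 244 286 0.82 [0.417 0.202 0.034]
pick_rest 176 184 0.75 [0.737 0.413 0.   ]
pick_rest 141 343 0.7 [0.256 0.513 0.004]
pick_rest 309 224 0.7 [0.593 0.007 0.056]
lost0 289 222 0.57 [0.608 0.066 0.012]
stood0 180 248 0.41 [0.529 0.382 0.073]
stood0 209 272 0.4 [0.456 0.295 0.082]
mallet 492 287 0.82 [ 0.396 -0.53   0.023]
tub 220 189 0.89 [0.716 0.277 0.002]
tub 311 212 0.19 [ 0.639 -0.002 -0.006]
carton 327 163 0.95 [ 0.779 -0.051  0.043]
carton 198 263 0.48 [0.489 0.342 0.01 ]
bench_block 435 316 0.87 [ 0.316 -0.357  0.024]
tin 191 330 0.62 [0.292 0.359 0.03 ]
brush 153 295 0.82 [0.397 0.473 0.025]
brush 199 264 0.66 [0.486 0.336 0.023]
brush 326 162 0.41 [ 0.78  -0.049  0.047]
side [[490.1
[... 1026 characters left out ...]
ush 324 308 0.3 [0.426 0.216 0.004]
{'t': 1.4, 'q': array([-8.89901519e-01,  3.58600858e-01,  1.18936511e-02,  1.72199456e-05,
       -1.22412312e+00, -2.88102448e-01]), 'qd': array([-0.00135767, -0.000596  , -0.00025704,  0.00032247,  0.00141225,
        0.00050653]), 'joint_efforts': array([-1.24435574e-04, -5.82384074e+01,  2.93296015e+01,  7.00230137e+00,
        1.24031177e-02, -2.26475623e-05]), 'eef_pos': array([ 0.25833372, -0.62357599,  0.22656103]), 'ee_rot': array([ 3.14156465e+00, -2.51893966e-05, -2.74879444e+00]), 'force': array([ 0.41907803,  0.08504794, -1.07690005]), 'moment': array([ 0.03462267, -0.01601543,  0.00630059]), 'gripper_force': 0.0, 'width': 0.08741062417839957}
```

View pics/top0.png

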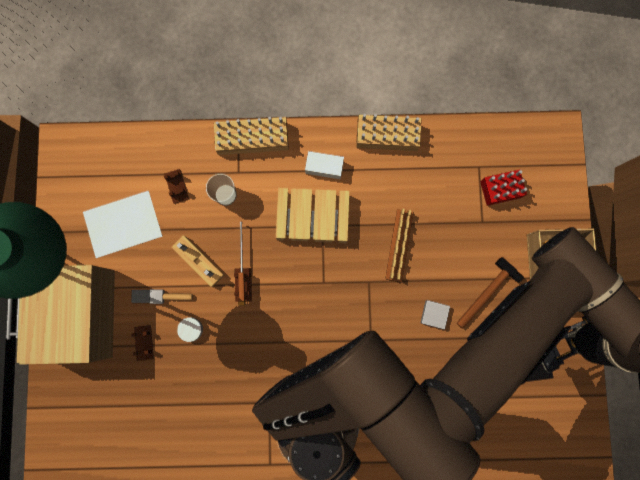

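View pics/side0.png

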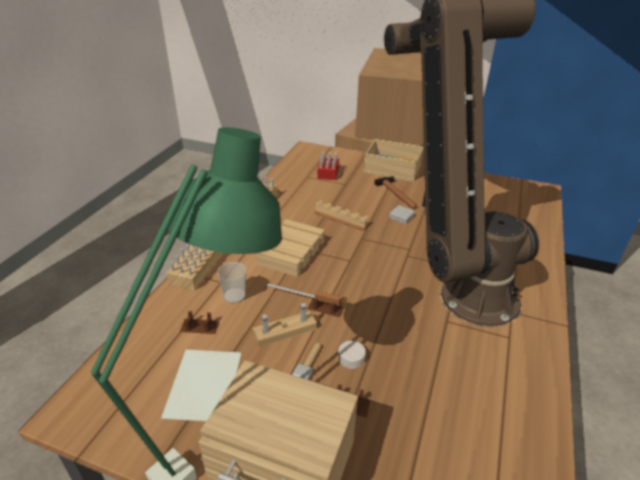

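Run:
```python
from h import *
d=np.load('top0.npy');C=cloud('top',d);im=cv2.imread('pics/top0.png')
def rect(name,cx,cy,r,z0,z1):
    m=(abs(C[...,0]-cx)<r)&(abs(C[...,1]-cy)<r)&(C[...,2]>z0)&(C[...,2]<z1)
    p=C[m][:,:2].astype(np.float32); 
    print(name,len(p),[np.round(x,4) for x in cv2.minAreaRect(p)],'z',np.round(np.percentile(C[m][:,2],[5,50,95]),4))
rect('rack',.63,0,.14,.04,.06)
rect('rackall',.63,0,.14,.015,.06)
rect('stand',.495,.342,.1,.02,.034)
rect('stood+',.529,.382,.03,.06,.1)
rect('stood-',.456,.295,.03,.06,.1)
rect('cradle',.52,-.26,.13,.025,.05)
rect('cradlebase',.52,-.26,.13,.004,.05)
rect('handle',.41,.21,.06,.046,.07)
rect('shank',.53,.21,.065,.02,.06)
rect('carton',.78,-.05,.07,.03,.06)
rect('tub',.70,.29,.06,.03,.12)
rect('block',.316,-.357,.06,.015,.04)
rect('tin',.292,.37,.06,.02,.04)
rect('brush',.395,.45,.09,.01,.06)
# rack zoom, stamp points
crop=im[180:300,200:430];cv2.imwrite('pics/z.png',cv2.resize(crop,(0,0),fx=3.4,fy=3.4,interpolation=cv2.INTER_CUBIC))
m=(abs(C[...,0]-.63)<.08)&(abs(C[...,1])<.11)&(C[...,2]<.03)
for x in np.arange(.55,.71,.01):
    mm=m&(abs(C[...,0]-x)<.005); 
    print(round(x,2),[ (len(C[s]),np.round(np.median(C[s][:,1]),3),np.round(np.median(C[s][:,2]),3)) for y in(-.075,-0.0,.075) for s in [mm&(abs(C[...,1]-y)<.025)] if s.any()])
```

```text
rack 3332 [array([ 0.6615, -0.005 ]), array([0.2118, 0.2266]), np.float64(86.4534)] z [0.0439 0.0507 0.0568]
rackall 3513 [array([ 0.6618, -0.0053]), array([0.2121, 0.2265]), np.float64(86.2468)] z [0.0397 0.0504 0.0568]
stand 818 [array([0.4579, 0.3836]), array([0.1719, 0.1607]), np.float64(44.4626)] z [0.0216 0.0276 0.0331]
stood+ 27 [array([0.5359, 0.3824]), array([0.0113, 0.0117]), np.float64(45.6999)] z [0.0677 0.083  0.0877]
stood- 27 [array([0.4566, 0.3042]), array([0.0114, 0.0119]), np.float64(44.276)] z [0.0638 0.0839 0.0898]
cradle 346 [array([ 0.5314, -0.2631]), array([0.0277, 0.2099]), np.float64(78.1289)] z [0.0266 0.0358 0.0443]
cradlebase 2177 [array([ 0.5203, -0.26  ]), array([0.2596, 0.2593]), np.float64(0.1464)] z [0.0043 0.0076 0.0387]
handle 189 [array([0.4086, 0.2132]), array([0.0957, 0.0316]), np.float64(7.0776)] z [0.0479 0.0537 0.0606]
shank 65 [array([0.5299, 0.2106]), array([0.1256, 0.0051]), np.float64(1.2038)] z [0.031  0.0357 0.0427]
carton 738 [array([ 0.7801, -0.0423]), array([0.1106, 0.063 ]), np.float64(80.2539)] z [0.0383 0.045  0.0506]
tub 392 [arra
[... 1910 characters left out ...]
at64(0.001))]
0.66 [(11, np.float64(-0.079), np.float64(0.002)), (15, np.float64(-0.006), np.float64(0.003)), (10, np.float64(0.071), np.float64(0.0))]
0.67 [(8, np.float64(-0.08), np.float64(0.002)), (9, np.float64(-0.006), np.float64(0.002)), (12, np.float64(0.069), np.float64(0.002))]
0.68 [(11, np.float64(-0.08), np.float64(0.001)), (9, np.float64(-0.006), np.float64(0.0)), (9, np.float64(0.068), np.float64(-0.001))]
0.69 [(9, np.float64(-0.08), np.float64(0.001)), (9, np.float64(-0.007), np.float64(0.002)), (11, np.float64(0.067), np.float64(0.002))]
0.7 [(11, np.float64(-0.081), np.float64(0.001)), (10, np.float64(-0.007), np.float64(0.002)), (9, np.float64(0.067), np.float64(-0.001))]
```

View pics/z.png

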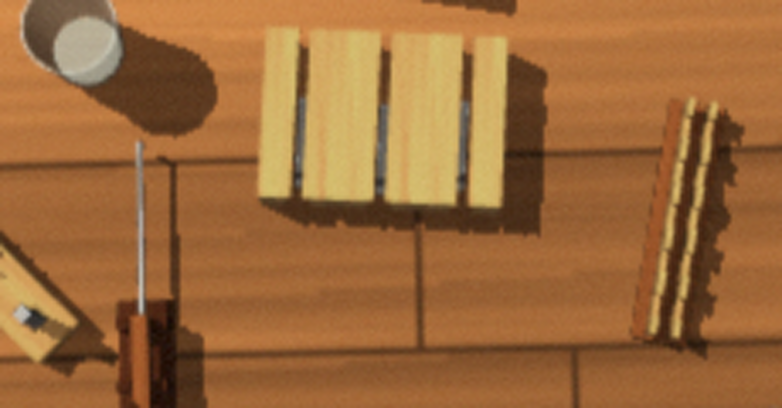

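Run:
```python
from h import *
d=np.load('top0.npy');C=cloud('top',d);im=cv2.imread('pics/top0.png')
X,Y,Z=C[...,0],C[...,1],C[...,2]
def rect(name,m):
    p=C[m][:,:2].astype(np.float32); print(name,len(p),[np.round(x,4) for x in cv2.minAreaRect(p)],np.round(np.median(Z[m]),4)); return p
m=(X>.53)&(X<.725)&(abs(Y)<.125)&(Z>.04)&(Z<.062)
rect('rack',cv2.morphologyEx(m.astype(np.uint8),cv2.MORPH_OPEN,np.ones((3,3)))>0)
# slit lines
for y in(-.075,-0.0,.07):
    s=(X>.57)&(X<.70)&(abs(Y-y)<.016)&(Z<.03); print('slit',np.polyfit(X[s]-.63,Y[s],1))
s=(X>.47)&(X<.68)&(abs(Y-.215)<.03)&(Z>.022)&(Z<.05); p=C[s]
k=np.polyfit(p[:,0]-.5,p[:,1],1); print('shank',k,'xmax',np.sort(p[:,0])[-4:],np.median(p[:,2]))
s=(X>.33)&(X<.47)&(abs(Y-.213)<.03)&(Z>.047)&(Z<.065); rect('handle',s); print(np.sort(X[s])[[0,1,-2,-1]])
s=(X>.33)&(X<.47)&(abs(Y-.213)<.045)&(Z>.003)&(Z<.065); rect('restall',s)
s=(X>.33)&(X<.48)&(abs(Y-.213)<.045)&(im[...,2]<130)&(im[...,0]<40);rect('restdark',s)
s=(Z>.15)&(Y>.4);print('lamp',C[s].min(0),C[s].max(0))
s=(Z>.04)&(Z<.15)&(Y>.4)&(Y<.8);print('box',C[s].min(0),C[s].max(0))
ex=lambda u,v:None
s=(abs(X-.53)<.12)&(abs(Y+.262)<.06)&(Z>.026)&(Z<.05);rect('comb',s)
```

```text
rack 3094 [array([ 0.6249, -0.0028]), array([0.2119, 0.152 ]), np.float64(86.3934)] 0.051
slit [-0.06597326 -0.07672203]
slit [-0.06735096 -0.00268234]
slit [-0.06794129  0.07144777]
shank [0.11773041 0.20736169] xmax [0.67393905 0.67541611 0.67782722 0.67878679] 0.036303889078246186
handle 184 [array([0.4086, 0.2132]), array([0.0957, 0.0316]), np.float64(7.0776)] 0.0538
[0.36149384 0.36157076 0.45731268 0.45757567]
restall 711 [array([0.4009, 0.2135]), array([0.1387, 0.0895]), np.float64(1.3807)] 0.0095
restdark 1011 [array([0.4045, 0.2126]), array([0.1485, 0.0899]), np.float64(0.7188)] 0.0034
lamp [0.21743705 0.51159931 0.15000431] [0.57511187 0.83001242 0.69176313]
box [0.21740784 0.40087255 0.04006443] [0.76467866 0.79727322 0.14977212]
comb 337 [array([ 0.5314, -0.2631]), array([0.0277, 0.2099]), np.float64(78.1289)] 0.0359
```

Run:
```python
from h import *
d=np.load('top0.npy');C=cloud('top',d)
X,Y,Z=C[...,0],C[...,1],C[...,2]
for a,z0,z1 in [(.375,.047,.065),(.39,.047,.065),(.41,.047,.065),(.43,.047,.065),(.445,.047,.065),(.48,.025,.05),(.51,.025,.05),(.54,.025,.05),(.57,.025,.05),(.6,.025,.05),(.62,.025,.05)]:
    s=(abs(X-a)<.012)&(abs(Y-.21)<.02)&(Z>z0)&(Z<z1); print(a,s.sum(),np.round(np.median(Y[s]),4) if s.any() else '',np.round([Y[s].min(),Y[s].max()],3) if s.any() else '')
print(onz('top',[[240.8,222],[242,226]],.034))
```

```text
0.375 46 0.2088 [0.2   0.218]
0.39 44 0.209 [0.195 0.227]
0.41 44 0.2084 [0.201 0.219]
0.43 46 0.2097 [0.203 0.219]
0.445 47 0.2107 [0.203 0.218]
0.48 16 0.2094 [0.207 0.212]
0.51 8 0.2105 [0.21  0.211]
0.54 8 0.211 [0.211 0.211]
0.57 15 0.2115 [0.21  0.214]
0.6 15 0.2107 [0.209 0.214]
0.62 2 0.2125 [0.211 0.214]
[[0.60860376 0.21119572 0.034     ]
 [0.5964036  0.20767886 0.034     ]]
```

```bash
python3 -m jog '[[[0,0,-60,0,0,0,60],[0,0,-120,0,0,0,60]]]' 40
```

```text
t: 1.65
eef_pos: [0.2581, -0.6233, 0.3476]
ee_rot: [3.14, -0.001, -2.749]
force: [0.2, -1.0, 0.3]
width: 0.0728
gripper_force: 0.0
```

```bash
cat > rel.py <<'E'
# python3 rel.py x y z roll pitch yaw [x y z roll pitch yaw ...]: shift (mm) and rotvec in tool axes now
import sys,numpy as np
from scipy.spatial.transform import Rotation as R
from station import arm
s=arm.get_state();R0=R.from_euler('xyz',s['ee_rot']);a=np.array(sys.argv[1:],float).reshape(-1,6)
print('q',np.round(s['q'],2),'F',np.round(s['force'],1))
for t in a:
    sh=R0.inv().apply(t[:3]-s['eef_pos'])*1000; rv=(R0.inv()*R.from_euler('xyz',t[3:])).as_rotvec()
    print(np.round(sh,1),np.round(rv,3),'dist %.0f ang %.2f'%(np.linalg.norm(sh),np.linalg.norm(rv)))
E
python3 rel.py .5 -.2 .3 3.1416 0 -1.3  .4236 .2093 .2 3.1416 0 .012
```

```text
q [-0.89  0.31  0.22  0.   -1.47 -0.29] F [ 0.2 -1.   0.3]
[-385.6  298.3   47.8] [ 2.000e-03  1.000e-03 -1.449e+00] dist 490 ang 1.45
[-471.8  705.6  148.3] [ 1.000e-03  2.000e-03 -2.761e+00] dist 862 ang 2.76
```

```bash
python3 -m jog '[[[-60,45,6,0,0,-0.18,50],[-120,90,12,0,0,-0.36,50],[-180,140,18,0,0,-0.54,50],[-240,185,24,0,0,-0.72,50],[-290,225,30,0,0,-0.9,50],[-340,262,40,0,0,-1.08,50],[-386,298,48,0,0,-1.26,50],[-398,350,60,0,0,-1.44,50],[-408,405,75,0,0,-1.62,50],[-420,460,88,0,0,-1.8,50],[-430,515,100,0,0,-1.98,50],[-442,570,115,0,0,-2.16,50],[-455,620,128,0,0,-2.34,50],[-465,665,140,0,0,-2.52,50],[-472,705,148,0,0,-2.7,50],[-472,705.6,148,0,0,-2.76,50],[-472,705.6,148,0,0,-2.76,50]]]' ; python3 rel.py .4236 .2093 .1 3.1416 0 .012  .4236 .2093 .026 3.1416 0 .012
```

```text
t: 3.78
eef_pos: [0.4241, 0.2094, 0.1986]
ee_rot: [3.142, 0.0, 0.012]
force: [0.2, -0.4, -0.1]
width: 0.0496
gripper_force: 0.0
q [ 0.88  0.04 -0.46 -0.   -1.07  0.71] F [ 0.2 -0.4 -0.1]
[-0.5  0.1 98.6] [ 0.  0. -0.] dist 99 ang 0.00
[-5.000e-01  1.000e-01  1.726e+02] [ 0.  0. -0.] dist 173 ang 0.00
```

```bash
python3 -m jog '[[[0,0,60,0,0,0,40],[0,0,120,0,0,0,40],[0,0,160,0,0,0,40],[0,0,174,0,0,0,40],[0,0,175.5,0,0,0,40],[0,0,175.5,0,0,0,40]]]' 45; python3 -m jog '[[[0,0,0,0,0,0,4],[0,0,0,0,0,0,4],[0,0,0,0,0,0,4],[0,0,0,0,0,0,4],[0,0,0,0,0,0,4]]]' 45
```

```text
t: 4.53
eef_pos: [0.4253, 0.2097, 0.0245]
ee_rot: [-3.14, -0.002, 0.011]
force: [-0.1, 0.0, 0.3]
width: 0.0401
gripper_force: 0.0
t: 5.15
eef_pos: [0.4246, 0.2093, 0.0236]
ee_rot: [-3.141, -0.001, 0.012]
force: [-2.0, 1.2, 5.8]
width: 0.0156
gripper_force: 45.0
```

```bash
python3 -m jog '[[[0,0,-50,0,0,0,4],[0,0,-100,0,0,0,4],[0,30,-120,0,0,0,4],[-10,80,-120,0,0,0.04,4],[-20,140,-120,0,0,0.08,4],[-25,205,-120,0,0,0.08,4],[-25,205,-120,0,0,0.08,4],[-25,205,-120,0,0,0.08,4]]]' 45; python3 -m jog '[[[-30,0,0,0,0,0,4],[-60,0,20,0,0,0,4],[-80,0,60,0,0,0,4],[-80,0,80,0,0,0,4],[-80,0,90,0,0,0,4],[-80,0,90,0,0,0,4]]]' 45; python3 -c "
from h import *;print(arm.get_state()['q']);snap('top','t1.png');snap('side','s1.png')"
```

```text
t: 6.15
eef_pos: [0.4016, 0.0033, 0.143]
ee_rot: [-3.141, -0.0, -0.071]
force: [-1.0, 0.2, -1.1]
width: 0.0155
gripper_force: 45.0
t: 6.9
eef_pos: [0.322, 0.0097, 0.0529]
ee_rot: [3.141, 0.001, -0.068]
force: [-0.4, 0.4, -1.2]
width: 0.0155
gripper_force: 45.0
[ 6.68118689e-01 -3.52490113e-02 -9.56295693e-01  1.07491473e-04
 -6.51134411e-01  8.35056264e-01]
```

```bash
python3 - <<'E'
import cv2;im=cv2.imread('pics/t1.png');cv2.imwrite('pics/z1.png',cv2.resize(im[170:320,240:400],(0,0),fx=4,fy=4,interpolation=cv2.INTER_CUBIC))
E
python3 rel.py .325 0.016 .0285 3.1416 0 -.066
```

```text
q [ 0.67 -0.04 -0.96  0.   -0.65  0.84] F [ 1.   0.4 -1.4]
[ 2.1 -6.4 25. ] [-0.    -0.    -0.002] dist 26 ang 0.00
```

View pics/z1.png

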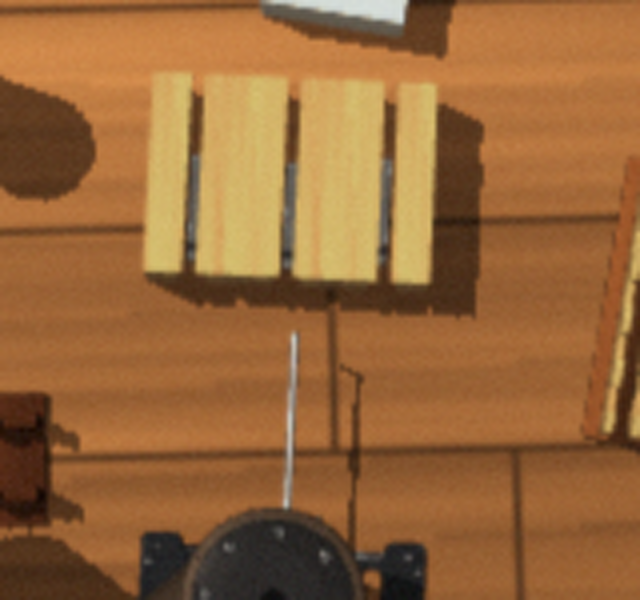

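View pics/s1.png

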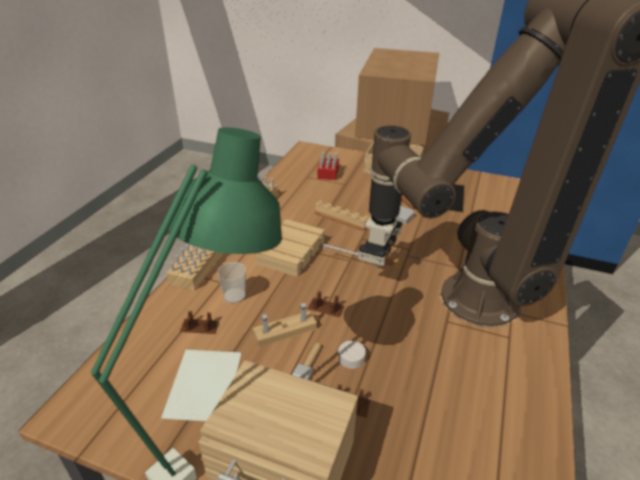

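Run:
```python
from h import *
print(onz('top',[[313.5,253.2],[311.8,297]],.063), 'pred', np.array([.322,.0097])+.1865*np.array([np.cos(-.068),np.sin(-.068)]))
# stamps ends at z .012 : rear rows
print(onz('top',[[240+192/4,170+157/4],[240+290/4,170+165/4],[240+387/4,170+163/4]],.012),onz('top',[[240+191/4,170+262/4],[240+287/4,170+266/4],[240+383/4,170+266/4]],.012))
F=np.array([.5501,.0021]);ex=np.array([np.cos(-.066),np.sin(-.066)]);ey=np.array([-ex[1],ex[0]])
for y in(-72,0,72):
    for hx in (-35,112,103,35): print(y,hx,np.round(F+ey*y/1000+ex*(hx-184)/1000,4))
```

```text
[[ 0.50644604 -0.00411511  0.063     ]
 [ 0.37957625  0.00371502  0.063     ]] pred [ 0.50806898 -0.00297223]
[[ 0.64822718  0.07041394  0.012     ]
 [ 0.64026331 -0.00391065  0.012     ]
 [ 0.64003763 -0.0775912   0.012     ]] [[ 5.67647154e-01  7.25413822e-02  1.20000000e-02]
 [ 5.62874002e-01  1.21967889e-04  1.20000000e-02]
 [ 5.61152007e-01 -7.23166608e-02  1.20000000e-02]]
-72 -35 [ 0.3268 -0.0553]
-72 112 [ 0.4735 -0.065 ]
-72 103 [ 0.4645 -0.0644]
-72 35 [ 0.3967 -0.0599]
0 -35 [0.3316 0.0165]
0 112 [0.4783 0.0068]
0 103 [0.4693 0.0074]
0 35 [0.4014 0.0119]
72 -35 [0.3363 0.0884]
72 112 [0.483  0.0787]
72 103 [0.474  0.0793]
72 35 [0.4062 0.0838]
```

```bash
python3 -m jog '[[[8,-7,0,0,0,0,4],[9,-7.3,20,0,0,0,4],[9,-7.3,24.5,0,0,-0.001,4],[9,-7.3,24.5,0,0,-0.001,4],[9,-7.3,24.5,0,0,-0.001,4]]]' 45;python3 -m jog '[[[40,0,0,0,0,0,4],[80,0,0,0,0,0,4],[120,0,0,0,0,0,4],[143,0,0,0,0,0,4],[143,0,0,0,0,0,4]]]' 45
```

```text
t: 7.62
eef_pos: [0.3317, 0.0161, 0.029]
ee_rot: [-3.141, -0.001, -0.068]
force: [0.7, -0.5, -1.4]
width: 0.0157
gripper_force: 45.0
t: 8.25
eef_pos: [0.4757, 0.0062, 0.0288]
ee_rot: [-3.141, -0.001, -0.069]
force: [-0.7, -0.3, -1.7]
width: 0.0159
gripper_force: 45.0
```

```bash
python3 -m jog '[[[0,0,10,0,0,0,4],[0,0,17,0,0,0,4],[0,0,17,0,0,0,4],[-12,0,17,0,0,0,4],[-30,0,17,0,0,0,4],[-48,0,17,0,0,0,4],[-66,0,17,0,0,0,4],[-84,0,17,0,0,0,4],[-105,0,17,0,0,0,4],[-105,0,17,0,0,0,4],[-105,0,17,0,0,0,4]]]' 45;python3 -m jog '[[[0,0,-10,0,0,0,4],[0,0,-17,0,0,0,4],[-20,0,-17,0,0,0,4],[-40,0,-17,0,0,0,4],[-43,0,-40,0,0,0,4],[-43,0,-40,0,0,0,4]]]' 45
python3 - <<'E'
from h import *
im,d=snap('top','t2.png');cv2.imwrite('pics/z2.png',cv2.resize(im[170:320,240:400],(0,0),fx=4,fy=4,interpolation=cv2.INTER_CUBIC))
E
python3 rel.py .3363 .0895 .0685 3.1416 0 -.067
```

```text
t: 9.62
eef_pos: [0.3697, 0.0137, 0.012]
ee_rot: [-3.141, -0.001, -0.067]
force: [-0.1, -0.4, -1.1]
width: 0.0158
gripper_force: 45.0
t: 10.38
eef_pos: [0.3274, 0.0171, 0.0531]
ee_rot: [-3.139, -0.003, -0.067]
force: [0.1, -0.0, -2.2]
width: 0.0153
gripper_force: 45.0
q [ 0.68 -0.03 -0.95  0.   -0.64  0.83] F [ 0.3 -0.1 -1.3]
[  4.2 -73.1 -16. ] [-0.002 -0.002 -0.001] dist 75 ang 0.00
```

View pics/z2.png

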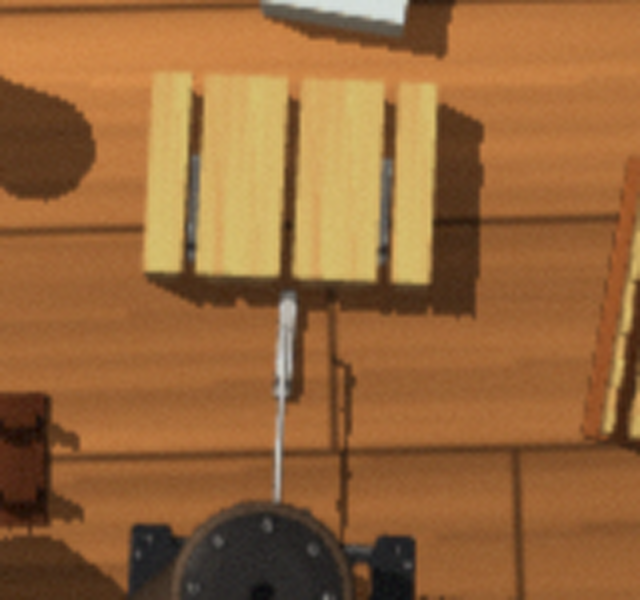

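```bash
python3 -m jog '[[[0,-25,0,0,0,0,4],[4,-55,0,0,0,0,4],[5,-73,0,0,0,0,4],[5,-73,10,0,0,0,4],[5,-73,24,0,0,0,4],[5,-73,24,0,0,0,4],[5,-73,24,0,0,0,4]]]' 45; python3 rel.py .4795 .0797 .0285 3.1416 0 -.067
```

```text
t: 11.3
eef_pos: [0.336, 0.0881, 0.0275]
ee_rot: [3.141, 0.001, -0.068]
force: [-0.5, -0.8, -1.4]
width: 0.0159
gripper_force: 45.0
q [ 0.84  0.07 -0.94  0.   -0.56  0.66] F [-0.5 -0.8 -1.4]
[143.7  -1.4  -1.1] [ 0.001  0.001 -0.001] dist 144 ang 0.00
```

```bash
python3 -m jog '[[[20,-1.4,-1,0,0,0,4],[60,-1.4,-1,0,0,0,4],[100,-1.4,-1,0,0,0,4],[144,-1.4,-1,0,0,0,4],[144,-1.4,-1,0,0,0,4],[144,-1.4,8,0,0,0,4],[144,-1.4,16,0,0,0,4],[144,-1.4,16,0,0,0,4],[132,-1.4,16,0,0,0,4],[114,-1.4,16,0,0,0,4],[96,-1.4,16,0,0,0,4],[78,-1.4,16,0,0,0,4],[60,-1.4,16,0,0,0,4],[38,-1.4,16,0,0,0,4],[38,-1.4,16,0,0,0,4]]]' 45;python3 -m jog '[[[0,0,-10,0,0,0,4],[0,0,-17,0,0,0,4],[-20,0,-17,0,0,0,4],[-40,0,-17,0,0,0,4],[-43,0,-40,0,0,0,4],[-43,0,-50,0,0,0,4],[-43,0,-50,0,0,0,4]]]' 45; python3 rel.py .3268 -.0545 .0685 3.1416 0 -.067
```

```text
t: 13.18
eef_pos: [0.3724, 0.0871, 0.0118]
ee_rot: [3.142, 0.0, -0.067]
force: [-0.5, 0.9, -1.3]
width: 0.0161
gripper_force: 45.0
t: 14.05
eef_pos: [0.3323, 0.0912, 0.0623]
ee_rot: [-3.139, -0.002, -0.068]
force: [0.7, -0.5, -2.6]
width: 0.016
gripper_force: 45.0
q [ 0.86 -0.01 -0.9   0.   -0.68  0.64] F [ 0.7 -0.5 -2.6]
[  4.5 145.7  -6.5] [-0.002 -0.002 -0.001] dist 146 ang 0.00
```

```bash
python3 -m jog '[[[5,30,-5,0,0,0,4],[12,70,-5,0,0,0,4],[12,110,-5,0,0,0,4],[12,146,-5,0,0,0,4],[12,146,5,0,0,0,4],[12,146,22,0,0,0,4],[12,146,33,0,0,0,4],[12,146,33,0,0,0,4],[12,146,33,0,0,0,4]]]' 45; python3 rel.py .472 -.0640 .0285 3.1416 0 -.067; python3 -c "
from h import *
im,d=snap('top');cv2.imwrite('pics/z3.png',cv2.resize(im[170:320,240:400],(0,0),fx=4,fy=4,interpolation=cv2.INTER_CUBIC))"
```

```text
t: 15.18
eef_pos: [0.3336, -0.0558, 0.0285]
ee_rot: [3.141, 0.0, -0.067]
force: [1.0, -0.4, -1.9]
width: 0.0156
gripper_force: 45.0
q [ 0.44  0.05 -0.96  0.   -0.56  1.07] F [ 1.  -0.4 -1.9]
[ 1.386e+02 -1.100e+00 -1.000e-01] [ 0.  0. -0.] dist 139 ang 0.00
```

View pics/z3.png

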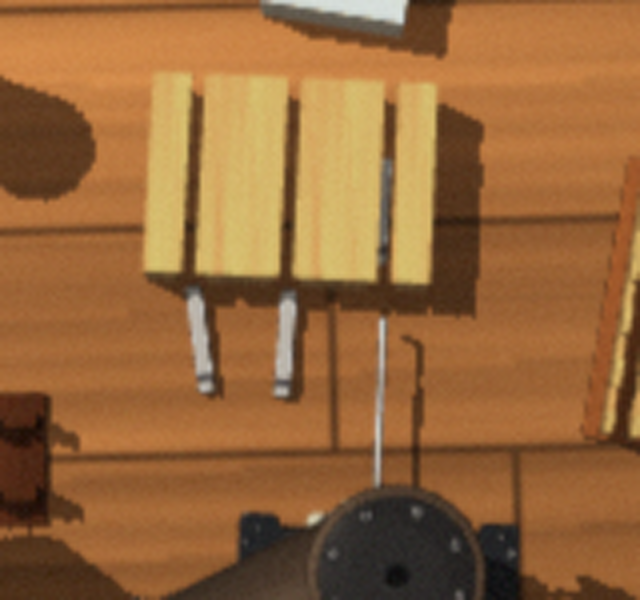

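```bash
python3 -m jog '[[[20,-1,0,0,0,0,4],[60,-1,0,0,0,0,4],[100,-1,0,0,0,0,4],[138,-1,0,0,0,0,4],[138,-1,0,0,0,0,4],[138,-1,8,0,0,0,4],[138,-1,17,0,0,0,4],[138,-1,17,0,0,0,4],[126,-1,17,0,0,0,4],[108,-1,17,0,0,0,4],[90,-1,17,0,0,0,4],[72,-1,17,0,0,0,4],[54,-1,17,0,0,0,4],[36,-1,17,0,0,0,4],[36,-1,17,0,0,0,4]]]' 45;python3 -m jog '[[[0,0,-10,0,0,0,4],[0,0,-17,0,0,0,4],[-20,0,-17,0,0,0,4],[-33,0,-17,0,0,0,4],[-33,0,-40,0,0,0,4],[-33,0,-90,0,0,0,4],[-33,0,-120,0,0,0,4],[-33,0,-120,0,0,0,4]]]' 45; python3 rel.py .4246 .2093 .13 3.1416 0 .012 .4246 .2093 .05 3.1416 0 .012
```

```text
t: 17.1
eef_pos: [0.3677, -0.0577, 0.0118]
ee_rot: [-3.141, 0.0, -0.067]
force: [0.4, -0.5, -0.8]
width: 0.0156
gripper_force: 45.0
t: 18.1
eef_pos: [0.3381, -0.0546, 0.1339]
ee_rot: [-3.139, -0.005, -0.067]
force: [0.5, 1.7, -2.0]
width: 0.0156
gripper_force: 45.0
q [ 0.43 -0.14 -0.8   0.   -0.91  1.07] F [ 0.5  1.7 -2. ]
[  68.5 -269.1    4.9] [-0.002 -0.005 -0.079] dist 278 ang 0.08
[  68.1 -268.9   84.9] [-0.002 -0.005 -0.079] dist 290 ang 0.08
```

```bash
python3 -m jog '[[[20,-50,0,0,0,0,4],[35,-110,0,0,0,-0.03,4],[50,-170,0,0,0,-0.06,4],[60,-225,0,0,0,-0.079,4],[68.5,-269,5,0,0,-0.079,4],[68.5,-269,5,0,-0.004,-0.079,4],[68.5,-269,5,0,-0.004,-0.079,4],[68.5,-269,5,0,-0.004,-0.079,4]]]' 45; python3 rel.py .4246 .2093 .024 3.1416 0 .012; python3 -c "
from h import *
im,d=snap('top','t4.png')
C=cloud('top',d);X,Y,Z=C[...,0],C[...,1],C[...,2]
for a in(.5,.53,.56,.59):
    s=(abs(X-a)<.015)&(abs(Y-.21)<.03)&(Z>.1)&(Z<.18);print(a,s.sum(),np.median(Y[s]) if s.any() else '',np.median(Z[s]) if s.any() else '')
"
```

```text
t: 19.1
eef_pos: [0.4226, 0.2074, 0.1262]
ee_rot: [3.141, 0.005, 0.01]
force: [-0.5, 0.3, -1.3]
width: 0.0155
gripper_force: 45.0
q [ 0.87  0.12 -0.56 -0.   -0.89  0.71] F [-0.5  0.3 -1.3]
[  2.5  -1.9 102.2] [ 0.     0.005 -0.002] dist 102 ang 0.00
0.5 21 0.20725340682705684 0.13845858156042704
0.53 17 0.20754303756811845 0.13698395161500115
0.56 13 0.20790983060682397 0.1378620380618864
0.59 22 0.2089222007660891 0.13815880402781983
```

```bash
python3 -m jog '[[[2.5,-2.3,40,0,0.005,-0.002,4],[2.5,-2.3,70,0,0.005,-0.002,4],[2.5,-2.3,70,0,0.005,-0.002,4],[2.5,-2.3,85,0,0.005,-0.002,4],[2.5,-2.3,95,0,0.005,-0.002,4],[2.5,-2.3,101,0,0.005,-0.002,4],[2.5,-2.3,101.5,0,0.005,-0.002,4],[2.5,-2.3,101.5,0,0.005,-0.002,4]]]' 45; python3 -m jog '[[[0,0,0,0,0,0,30],[0,0,0,0,0,0,40],[0,0,0,0,0,0,40],[0,0,-20,0,0,0,40],[0,0,-60,0,0,0,40],[0,0,-110,0,0,0,40],[0,0,-150,0,0,0,40],[0,20,-170,0,0,0,40]]]' 20
```

```text
t: 20.15
eef_pos: [0.4253, 0.211, 0.0255]
ee_rot: [-3.141, -0.001, 0.013]
force: [0.2, -0.5, -1.2]
width: 0.0158
gripper_force: 45.0
t: 21.15
eef_pos: [0.426, 0.1918, 0.1976]
ee_rot: [-3.139, -0.004, 0.015]
force: [0.3, -0.7, -0.6]
width: 0.0401
gripper_force: 0.0
```

```bash
cat > st.py <<'E'
from h import *
import sys
def stamps(fn=None):
    im,d=snap('top',fn);C=cloud('top',d);X,Y,Z=C[...,0],C[...,1],C[...,2]
    hsv=cv2.cvtColor(im,cv2.COLOR_BGR2HSV)
    m=((hsv[...,1]<90)&(hsv[...,2]>45)&(Z<.03)&(X>.36)&(X<.56)&(abs(Y)<.17)).astype(np.uint8)
    n,l,s,c=cv2.connectedComponentsWithStats(m,connectivity=8)
    for i in range(1,n):
        if s[i,4]<25: continue
        v,u=np.where(l==i);p=onz('top',np.c_[u,v],.012)[:,:2].astype(np.float32)
        (cx,cy),(w,h),a=cv2.minAreaRect(p); a=a if w>h else a-90
        a=(a+90)%180-90
        print('stamp',np.round([cx,cy],4),'mean',np.round(p.mean(0),4),'size',np.round([w,h],3),'yaw',round(np.deg2rad(a),3),'n',s[i,4])
    return im,d
if __name__=='__main__':
    im,d=stamps('st.png');cv2.imwrite('pics/z4.png',cv2.resize(im[190:310,220:400],(0,0),fx=4,fy=4,interpolation=cv2.INTER_CUBIC))
E
python3 st.py
```

```text
stamp [0.5113 0.0679] mean [0.5111 0.0676] size [0.08  0.013] yaw 0.092 n 112
stamp [ 0.5078 -0.0579] mean [ 0.5077 -0.0578] size [0.013 0.08 ] yaw -0.27 n 112
stamp [0.5068 0.0033] mean [0.5058 0.0035] size [0.013 0.079] yaw -0.099 n 114
```

View pics/z4.png

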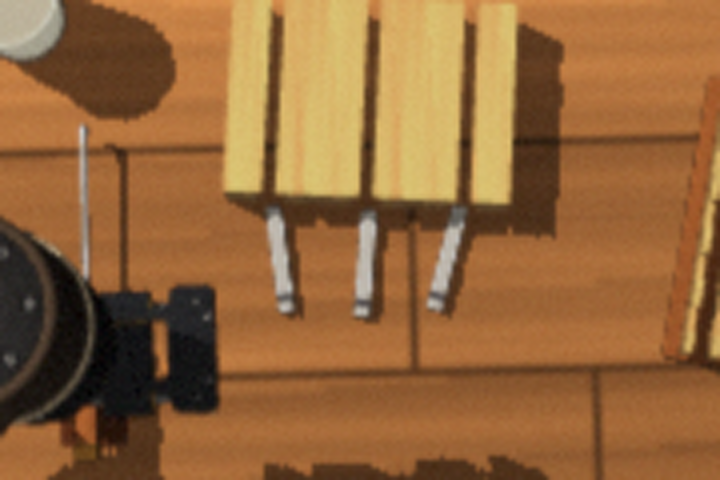

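Run:
```python
from h import *
P=[]
for i in range(6):
    im,d=snap('top');C=cloud('top',d);P.append(C)
C=np.mean(P,0).reshape(-1,3)
a=-1.778;ex=np.array([np.cos(a),np.sin(a)]);ey=np.array([-ex[1],ex[0]])
q=C[:,:2]-[.5314,-.2631];x=q@ex;y=q@ey;z=C[:,2]
k=(abs(x)<.02)&(abs(y)<.12)&(z>.022)
print('x range',np.percentile(x[k],[1,5,95,99]),'y',np.percentile(y[k],[0,1,99,100]))
for x0 in(-.01,.01):
    j=k&(abs(x-x0)<.004)
    print([ (int(b*1000),round(float(z[j&(abs(y-b)<.003)].mean()*1000)) for b in np.arange(-.11,.111,.005) if (j&(abs(y-b)<.003)).any()])
    t=j&(z>.036); ph=np.angle(np.sum((z[j]-.035)*np.exp(1j*2*np.pi*y[j]/.04))); print('phase offset mm (teeth peak)',ph/2/np.pi*40)
```

```text
File "<stdin>", line 12
    print([ (int(b*1000),round(float(z[j&(abs(y-b)<.003)].mean()*1000)) for b in np.arange(-.11,.111,.005) if (j&(abs(y-b)<.003)).any()])
                                                                                                                                       ^
SyntaxError: closing parenthesis ']' does not match opening parenthesis '('
```

```bash
python3 - <<'E'
from h import *
P=[]
for i in range(6):
    im,d=snap('top');C=cloud('top',d);P.append(C)
C=np.mean(P,0).reshape(-1,3)
a=-1.778;ex=np.array([np.cos(a),np.sin(a)]);ey=np.array([-ex[1],ex[0]])
q=C[:,:2]-[.5314,-.2631];x=q@ex;y=q@ey;z=C[:,2]
k=(abs(x)<.02)&(abs(y)<.12)&(z>.022)
print('x range',np.percentile(x[k],[1,5,95,99]),'y',np.percentile(y[k],[0,1,99,100]))
for x0 in(-.01,.01):
    j=k&(abs(x-x0)<.004)
    print([(int(b*1000),int(z[j&(abs(y-b)<.003)].mean()*1000)) for b in np.arange(-.11,.111,.005) if (j&(abs(y-b)<.003)).any()])
    ph=np.angle(np.sum((z[j]-z[j].mean())*np.exp(1j*2*np.pi*y[j]/.04))); print('phase mm of peak (expect +-20)',ph/2/np.pi*40)
E
python3 rel.py .4844 .0655 .12 3.1416 0 .092 .4844 .0655 .003 3.1416 0 .092
```

```text
x range [-0.01407695 -0.01310652  0.01226619  0.01295234] y [-0.10478501 -0.10440046  0.104254    0.11120025]
[(-105, 36), (-99, 37), (-94, 40), (-89, 37), (-84, 27), (-79, 29), (-74, 31), (-69, 67), (-64, 37), (-59, 37), (-54, 105), (-49, 32), (-44, 27), (-39, 30), (-34, 28), (-29, 33), (-24, 39), (-19, 36), (-14, 36), (-9, 37), (-4, 29), (0, 29), (5, 29), (10, 33), (15, 39), (20, 36), (25, 37), (30, 39), (35, 29), (40, 29), (45, 31), (50, 34), (55, 37), (60, 36), (65, 37), (70, 37), (75, 30), (80, 29), (85, 30), (90, 34), (95, 36), (100, 38), (105, 38)]
phase mm of peak (expect +-20) -18.54936392262011
[(-105, 85), (-99, 71), (-94, 40), (-89, 40), (-84, 29), (-79, 28), (-74, 28), (-69, 35), (-64, 35), (-59, 39), (-54, 40), (-49, 36), (-44, 30), (-39, 30), (-34, 31), (-29, 34), (-24, 35), (-19, 37), (-14, 72), (-9, 33), (-4, 28), (0, 29), (5, 79), (10, 60), (15, 37), (20, 97), (25, 71), (30, 33), (35, 31), (40, 30), (45, 29), (50, 32), (55, 39), (60, 39), (65, 36), (70, 37), (75, 31), (80, 70), (85, 64), (90, 36), (95, 39), (100, 77), (105, 36), (110, 269)]
phase mm of peak (expect +-20) -17.501572164981308
q [ 0.85  0.03 -0.48  0.   -1.06  0.74] F [ 0.5 -0.7 -0.7]
[ 58.  125.9  74.1] [ 0.001  0.    -0.079] dist 157 ang 0.08
[ 58.  125.8 191.1] [ 0.001  0.    -0.079] dist 236 ang 0.08
```

```bash
python3 -m jog '[[[20,50,20,0,0,-0.04,30],[45,100,50,0,0,-0.079,30],[58,126,90,0,0,-0.079,30],[58,126,140,0,0,-0.079,30],[58,126,175,0,0,-0.079,30],[58,126,189,0,0,-0.079,30],[58,126,189.5,0,0,-0.079,30],[58,126,189.5,0,0,-0.079,30]]]' 30; python3 -m jog '[[[0,0,0,0,0,0,4],[0,0,0,0,0,0,4],[0,0,0,0,0,0,4],[0,0,0,0,0,0,4]]]' 30;python3 -m jog '[[[0,0,-15,0,0,0,4],[0,0,-60,0,0,0,4],[0,0,-120,0,0,0,4],[0,0,-120,0,0,0,4]]]' 30; python3 rel.py .616 -.254 .08 3.1416 0 -1.778 .616 -.254 .032 3.1416 0 -1.778
```

```text
t: 22.5
eef_pos: [0.4859, 0.0662, 0.0066]
ee_rot: [-3.141, -0.003, 0.093]
force: [-0.1, -0.1, 0.5]
width: 0.03
gripper_force: 0.0
t: 23.0
eef_pos: [0.4855, 0.0659, 0.0063]
ee_rot: [-3.141, -0.002, 0.092]
force: [-2.2, 1.1, 6.3]
width: 0.0112
gripper_force: 30.0
t: 23.5
eef_pos: [0.4877, 0.0668, 0.1303]
ee_rot: [-3.138, -0.009, 0.093]
force: [-0.4, 0.2, -1.7]
width: 0.0112
gripper_force: 30.0
q [ 0.54  0.14 -0.52  0.   -0.9   1.13] F [-0.4  0.2 -1.7]
[ 97.5 331.5  50.2] [-0.011 -0.004  1.871] dist 349 ang 1.87
[ 97.1 331.6  98.2] [-0.011 -0.004  1.871] dist 359 ang 1.87
```

```bash
python3 -m jog '[[[10,40,0,0,0,0.18,4],[20,80,0,0,0,0.36,4],[30,120,0,0,0,0.54,4],[40,160,0,0,0,0.72,4],[50,200,0,0,0,0.9,4],[60,240,0,0,0,1.08,4],[70,270,0,0,0,1.26,4],[80,300,0,0,0,1.44,4],[90,320,0,0,0,1.62,4],[97,331,10,0,0,1.8,4],[97.5,331.5,30,0,0,1.871,4],[97.5,331.5,50,0,0,1.871,4],[97.5,331.5,50,0,0,1.871,4],[97.5,331.5,50,0,0,1.871,4]]]' 30; python3 rel.py .6162 -.2544 .038 3.1416 0 -1.778; python3 -c "
from h import *
snap('side','s5.png');im,d=snap('top','t5.png')
cv2.imwrite('pics/z5.png',cv2.resize(im[170:300,340:470],(0,0),fx=4,fy=4))"
```

```text
t: 25.25
eef_pos: [0.6127, -0.2556, 0.0758]
ee_rot: [-3.141, 0.0, -1.778]
force: [0.6, 0.5, -0.6]
width: 0.0116
gripper_force: 30.0
q [-0.1   0.46 -0.2  -0.   -0.91 -0.11] F [ 0.6  0.5 -0.6]
[-1.9 -3.2 37.8] [-0.001  0.    -0.   ] dist 38 ang 0.00
```

View pics/z5.png

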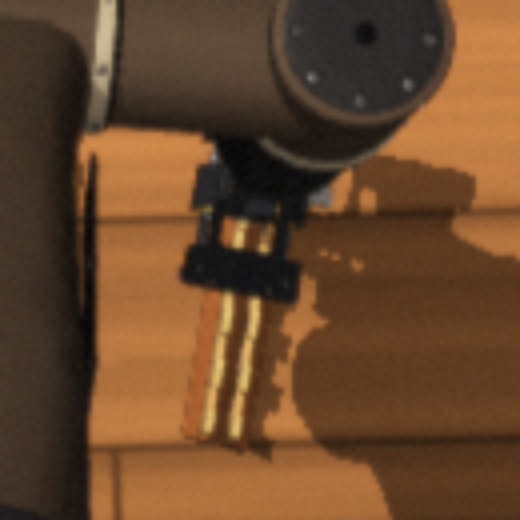

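```bash
python3 -m jog '[[[-2,-3.2,15,0,0,0,4],[-2,-3.2,26,0,0,0,4],[-2,-3.2,32,0,0,0,4],[-2,-3.2,36,0,0,0,4],[-2,-3.2,39,0,0,0,4],[-2,-3.2,39,0,0,0,4]]]' 30;python3 -m jog '[[[0,0,0,0,0,0,20],[0,0,0,0,0,0,24],[0,0,0,0,0,0,24],[0,0,-20,0,0,0,24],[0,0,-60,0,0,0,24],[0,0,-100,0,0,0,24],[0,0,-100,0,0,0,24]]]' 30
```

```text
t: 26.1
eef_pos: [0.6163, -0.2543, 0.0368]
ee_rot: [-3.14, 0.0, -1.779]
force: [-0.6, 0.2, -0.7]
width: 0.0115
gripper_force: 30.0
t: 26.98
eef_pos: [0.6183, -0.2548, 0.141]
ee_rot: [-3.134, 0.0, -1.778]
force: [0.4, -0.3, 0.4]
width: 0.0237
gripper_force: 0.0
```

```bash
python3 -c "
from st import *
stamps('t6.png')
im=cv2.imread('pics/t6.png');cv2.imwrite('pics/z6.png',cv2.resize(im[170:320,220:470],(0,0),fx=3,fy=3))"; python3 rel.py .48 .006 .12 3.1416 0 -.099 .48 .006 .003 3.1416 0 -.099
```

```text
q [-0.1   0.41 -0.12 -0.   -1.04 -0.11] F [ 0.1 -0.8 -0.4]
[-226.5  188.    18. ] [-0.004 -0.003 -1.68 ] dist 295 ang 1.68
[-226.4  188.5  135. ] [-0.004 -0.003 -1.68 ] dist 324 ang 1.68
```

```bash
python3 rel.py .41 .15 .14 3.1416 0 -.099
```

```text
q [-0.1   0.41 -0.12 -0.   -1.04 -0.11] F [ 0.1 -0.8 -0.4]
[-352.9  286.1   -2.4] [-0.004 -0.003 -1.68 ] dist 454 ang 1.68
```

```bash
python3 -m jog '[[[-40,32,0,0,0,-0.18,30],[-80,65,0,0,0,-0.36,30],[-120,98,0,0,0,-0.54,30],[-160,130,0,0,0,-0.72,30],[-205,165,0,0,0,-0.9,30],[-245,200,0,0,0,-1.08,30],[-285,230,0,0,0,-1.26,30],[-320,260,0,0,0,-1.44,30],[-353,286,0,0,0,-1.62,30],[-353,286,0,0,0,-1.68,30],[-353,286,0,0,0,-1.68,30]]]' 30; python3 -c "
from st import *
im,d=stamps('t6.png')
cv2.imwrite('pics/z6.png',cv2.resize(im[170:310,290:470],(0,0),fx=4,fy=4,interpolation=cv2.INTER_CUBIC))"; python3 rel.py .48 .006 .12 3.1416 0 -.099 .48 .006 .003 3.1416 0 -.099
```

```text
t: 28.4
eef_pos: [0.4084, 0.1503, 0.1359]
ee_rot: [3.141, -0.0, -0.098]
force: [0.4, 0.1, -0.1]
width: 0.0299
gripper_force: 0.0
stamp [ 0.5078 -0.0579] mean [ 0.5085 -0.0579] size [0.013 0.08 ] yaw -0.27 n 113
stamp [0.5068 0.0033] mean [0.5063 0.0034] size [0.013 0.079] yaw -0.099 n 112
q [ 0.81  0.04 -0.62  0.   -0.91  0.66] F [-0.   0.1 -0.5]
[ 85.3 136.1  16. ] [ 0.001 -0.    -0.001] dist 161 ang 0.00
[ 85.3 136.1 133. ] [ 0.001 -0.    -0.001] dist 209 ang 0.00
```

View pics/z6.png

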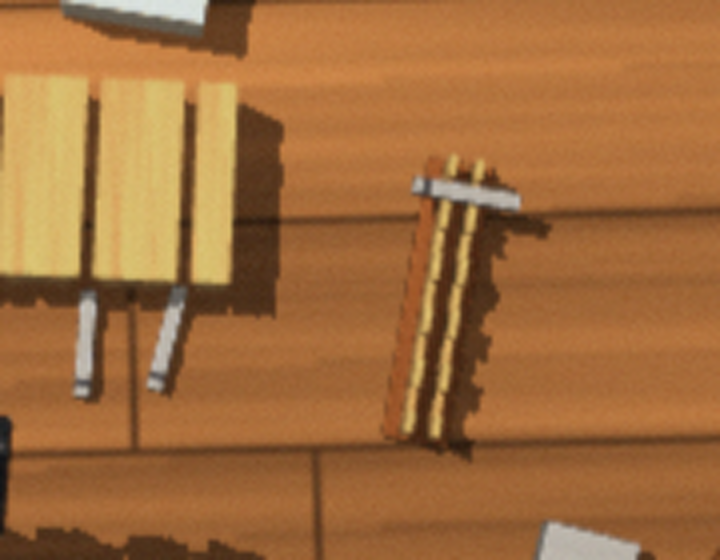

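```bash
python3 -m jog '[[[30,50,0,0,0,0,30],[60,100,16,0,0,0,30],[85,136,40,0,0,0,30],[85.3,136,90,0,0,0,30],[85.3,136,120,0,0,0,30],[85.3,136,132,0,0,0,30],[85.3,136,133,0,0,0,30],[85.3,136,133,0,0,0,30],[85.3,136,133,0,0,0,30]]]' 30; python3 -m jog '[[[0,0,0,0,0,0,4],[0,0,0,0,0,0,4],[0,0,0,0,0,0,4],[0,0,0,0,0,0,4]]]' 30;python3 -m jog '[[[0,0,-15,0,0,0,4],[0,0,-60,0,0,0,4],[0,0,-110,0,0,0,4],[0,0,-110,0,0,0,4]]]' 30; python3 rel.py .5771 -.2462 .08 3.1416 0 -1.778
```

```text
t: 29.58
eef_pos: [0.4815, 0.0069, 0.0047]
ee_rot: [-3.14, -0.003, -0.099]
force: [0.0, 0.9, 0.8]
width: 0.0306
gripper_force: 0.0
t: 30.08
eef_pos: [0.4809, 0.0066, 0.0039]
ee_rot: [-3.141, -0.001, -0.099]
force: [-1.4, 0.6, 5.7]
width: 0.0116
gripper_force: 30.0
t: 30.58
eef_pos: [0.483, 0.0073, 0.1171]
ee_rot: [-3.138, -0.008, -0.098]
force: [-0.4, 0.0, -2.0]
width: 0.0115
gripper_force: 30.0
q [ 0.42  0.14 -0.56  0.   -0.86  1.05] F [-0.4  0.  -2. ]
[118.2 243.1  37.2] [-0.009 -0.003  1.68 ] dist 273 ang 1.68
```

```bash
python3 -m jog '[[[12,25,0,0,0,0.18,4],[24,50,0,0,0,0.36,4],[36,80,0,0,0,0.54,4],[50,110,0,0,0,0.72,4],[65,140,0,0,0,0.9,4],[80,170,0,0,0,1.08,4],[95,200,0,0,0,1.26,4],[105,225,0,0,0,1.44,4],[118,243,0,0,0,1.62,4],[118,243,15,0,0,1.68,4],[118,243,37,0,0,1.68,4],[118,243,37,0,0,1.68,4],[118,243,37,0,0,1.68,4]]]' 30; python3 rel.py .5771 -.2462 .036 3.1416 0 -1.778
```

```text
t: 32.2
eef_pos: [0.5741, -0.247, 0.0765]
ee_rot: [-3.141, 0.0, -1.778]
force: [-0.3, 0.2, -1.1]
width: 0.0117
gripper_force: 30.0
q [-0.09  0.41 -0.29 -0.   -0.88 -0.11] F [-0.3  0.2 -1.1]
[-1.4 -2.8 40.5] [-0.  0. -0.] dist 41 ang 0.00
```

```bash
python3 -m jog '[[[-1.4,-2.8,15,0,0,0,4],[-1.4,-2.8,26,0,0,0,4],[-1.4,-2.8,33,0,0,0,4],[-1.4,-2.8,38,0,0,0,4],[-1.4,-2.8,41,0,0,0,4],[-1.4,-2.8,41,0,0,0,4]]]' 30;python3 -m jog '[[[0,0,0,0,0,0,20],[0,0,0,0,0,0,24],[0,0,0,0,0,0,24],[0,0,-20,0,0,0,24],[0,0,-60,0,0,0,24],[0,0,-100,0,0,0,24],[0,0,-100,0,0,0,24]]]' 30; python3 rel.py .41 .15 .14 3.1416 0 -.27 .4818 -.0507 .12 3.1416 0 -.27
```

```text
t: 32.95
eef_pos: [0.5771, -0.2462, 0.0355]
ee_rot: [-3.141, 0.0, -1.779]
force: [0.2, 0.4, -0.3]
width: 0.0119
gripper_force: 30.0
t: 33.83
eef_pos: [0.5793, -0.2468, 0.1397]
ee_rot: [-3.134, 0.0, -1.778]
force: [0.3, -0.3, -0.2]
width: 0.0242
gripper_force: 0.0
q [-0.09  0.35 -0.22  0.   -1.   -0.12] F [ 0.3 -0.3 -0.2]
[-353.4  247.4   -2.1] [-0.007 -0.006 -1.508] dist 431 ang 1.51
[-171.8  136.    18.7] [-0.007 -0.006 -1.508] dist 220 ang 1.51
```

```bash
python3 -m jog '[[[-45,32,0,0,0,-0.18,30],[-90,63,0,0,0,-0.36,30],[-135,95,0,0,0,-0.54,30],[-180,126,0,0,0,-0.72,30],[-225,158,0,0,0,-0.9,30],[-270,190,0,0,0,-1.08,30],[-315,220,0,0,0,-1.26,30],[-353,247,0,0,0,-1.44,30],[-353,247,0,0,0,-1.508,30],[-353,247,0,0,0,-1.508,30]]]' 30; python3 -c "
from st import *
im,d=stamps('t7.png')"; python3 rel.py .4818 -.0507 .12 3.1416 0 -.27 .4818 -.0507 .003 3.1416 0 -.27
```

```text
t: 35.08
eef_pos: [0.4079, 0.1506, 0.1353]
ee_rot: [-3.141, -0.001, -0.27]
force: [-0.8, -0.3, 0.1]
width: 0.0303
gripper_force: 0.0
stamp [ 0.5081 -0.058 ] mean [ 0.5083 -0.0578] size [0.013 0.081] yaw -0.27 n 113
q [ 0.81  0.04 -0.62  0.   -0.9   0.49] F [-0.1 -0.1  0.4]
[125.  173.6  15.3] [-0.    -0.001 -0.002] dist 215 ang 0.00
[124.9 173.7 132.3] [-0.    -0.001 -0.002] dist 252 ang 0.00
```

```bash
python3 -m jog '[[[40,50,0,0,0,0,30],[80,100,0,0,0,0,30],[110,150,16,0,0,0,30],[125,173.6,50,0,0,0,30],[125,173.6,95,0,0,0,30],[125,173.6,120,0,0,0,30],[125,173.6,132,0,0,0,30],[125,173.6,132.5,0,0,0,30],[125,173.6,132.5,0,0,0,30],[125,173.6,132.5,0,0,0,30]]]' 30; python3 -m jog '[[[0,0,0,0,0,0,4],[0,0,0,0,0,0,4],[0,0,0,0,0,0,4],[0,0,0,0,0,0,4]]]' 30;python3 -m jog '[[[0,0,-15,0,0,0,4],[0,0,-60,0,0,0,4],[0,0,-110,0,0,0,4],[0,0,-110,0,0,0,4]]]' 30; python3 rel.py .5379 -.2379 .08 3.1416 0 -1.778
```

```text
t: 36.38
eef_pos: [0.4832, -0.0502, 0.0041]
ee_rot: [-3.14, -0.003, -0.271]
force: [-0.5, 0.1, 0.5]
width: 0.0301
gripper_force: 0.0
t: 36.88
eef_pos: [0.4827, -0.0504, 0.0033]
ee_rot: [-3.141, -0.001, -0.271]
force: [-0.8, 1.2, 5.8]
width: 0.0114
gripper_force: 30.0
t: 37.38
eef_pos: [0.4848, -0.05, 0.1166]
ee_rot: [-3.138, -0.007, -0.27]
force: [0.3, 0.6, -0.9]
width: 0.0115
gripper_force: 30.0
q [ 0.3   0.15 -0.55  0.   -0.86  1.  ] F [ 0.3  0.6 -0.9]
[101.1 167.   36.7] [-0.009 -0.003  1.508] dist 199 ang 1.51
```

```bash
python3 -m jog '[[[10,20,0,0,0,0.18,4],[20,40,0,0,0,0.36,4],[35,60,0,0,0,0.54,4],[50,85,0,0,0,0.72,4],[65,110,0,0,0,0.9,4],[80,135,0,0,0,1.08,4],[90,155,0,0,0,1.26,4],[101,167,0,0,0,1.44,4],[101,167,10,0,0,1.508,4],[101,167,36.7,0,0,1.508,4],[101,167,36.7,0,0,1.508,4],[101,167,36.7,0,0,1.508,4]]]' 30; python3 rel.py .5379 -.2379 .0355 3.1416 0 -1.778
```

```text
t: 38.88
eef_pos: [0.5351, -0.2385, 0.0764]
ee_rot: [-3.141, 0.0, -1.778]
force: [-0.4, 0.1, -0.2]
width: 0.0117
gripper_force: 30.0
q [-0.09  0.35 -0.38 -0.   -0.84 -0.12] F [-0.4  0.1 -0.2]
[-1.2 -2.6 40.9] [-0.  0. -0.] dist 41 ang 0.00
```

```bash
python3 -m jog '[[[-1.2,-2.6,15,0,0,0,4],[-1.2,-2.6,26,0,0,0,4],[-1.2,-2.6,33,0,0,0,4],[-1.2,-2.6,38,0,0,0,4],[-1.2,-2.6,41,0,0,0,4],[-1.2,-2.6,41,0,0,0,4]]]' 30;python3 -m jog '[[[0,0,0,0,0,0,20],[0,0,0,0,0,0,24],[0,0,0,0,0,0,24],[0,0,-20,0,0,0,24],[0,0,-60,0,0,0,24],[0,0,-120,0,0,0,24],[0,0,-160,0,0,0,24],[0,0,-160,0,0,0,24]]]' 30
python3 - <<'E'
from h import *
im,d=snap('side');C1=cloud('side',d).reshape(-1,3);C2=cloud('top',np.load('top0.npy')).reshape(-1,3);C=np.r_[C1,C2]
for x0 in np.arange(.1,.8,.1):
    o=[]
    for z0,z1 in[(.03,.06),(.06,.1),(.1,.2),(.2,.35),(.35,.5),(.5,.8)]:
        s=(abs(C[:,0]-x0-.05)<.05)&(C[:,1]>.36)&(C[:,1]<.9)&(C[:,2]>z0)&(C[:,2]<z1); o.append(round(float(np.sort(C[s,1])[min(3,s.sum()-1)]),2) if s.sum()>5 else None)
    print(round(x0,1),o)
from scipy.spatial.transform import Rotation as R
up=np.array([0,0,1.]);e=np.deg2rad(44.6);h=np.array([np.sin(e),-np.cos(e),0])
dl=np.deg2rad(25);zt=np.cos(dl)*h-np.sin(dl)*up;xt=np.cos(dl)*up+np.sin(dl)*h;yt=np.cross(zt,xt)
print('euler',R.from_matrix(np.c_[xt,yt,zt]).as_euler('xyz').round(4))
for T in([.4566,.3042,.073],[.5359,.3824,.073]):
    T=np.array(T)+.007*zt;print('T',T.round(4),'pre',(T-.09*zt).round(4))
E
```

```text
t: 39.62
eef_pos: [0.5378, -0.2378, 0.0353]
ee_rot: [-3.141, 0.0, -1.779]
force: [-0.5, -0.5, -1.2]
width: 0.0116
gripper_force: 30.0
t: 40.62
eef_pos: [0.5397, -0.2383, 0.1996]
ee_rot: [-3.133, 0.001, -1.778]
force: [0.2, 0.9, -0.6]
width: 0.024
gripper_force: 0.0
0.1 [None, None, None, None, None, None]
0.2 [0.36, 0.6, 0.6, None, None, None]
0.3 [0.36, 0.6, 0.6, None, None, 0.55]
0.4 [0.36, 0.6, 0.6, None, None, 0.51]
0.5 [0.36, 0.38, 0.83, 0.85, 0.79, 0.52]
0.6 [0.42, None, None, None, None, None]
0.7 [0.38, None, None, None, None, None]
euler [ 3.1416 -1.1345 -0.7924]
T [0.4611 0.2997 0.07  ] pre [0.4038 0.3578 0.1081]
T [0.5404 0.3779 0.07  ] pre [0.4831 0.436  0.1081]
```

```bash
cat > tg.py <<'E'
import numpy as np
from scipy.spatial.transform import Rotation as R
D=lambda yaw,ry:R.from_euler('xyz',[np.pi,0,yaw])*R.from_rotvec([0,np.deg2rad(ry),0])
if __name__=='__main__':
    for T in([.4566,.3042,.074],[.5359,.3824,.074]):
        r=D(-.792,-55);z=r.apply([0,0,1]);T=np.array(T)+.006*z
        print('pick',r.as_euler('xyz').round(4),T.round(4),'pre',(T-.09*z).round(4),'zt',z.round(3))
    r=D(-1.778,35);z=r.apply([0,0,1]);c=np.array([np.cos(-1.778),np.sin(-1.778),0]);ey=np.array([-c[1],c[0],0])
    for k in(-1,-2):
        g=np.array([.5324,-.2633,.037])+ey*.04*k; print('place',r.as_euler('xyz').round(4),(g-.028*c+.006*z).round(4),z.round(3))
E
python3 tg.py; python3 rel.py .56 .2 .3 3.1416 0 -.792
```

```text
pick [ 3.1416  0.9599 -0.792 ] [0.4531 0.3077 0.0706] pre [0.5049 0.2552 0.1222] zt [-0.575  0.583 -0.574]
pick [ 3.1416  0.9599 -0.792 ] [0.5324 0.3859 0.0706] pre [0.5842 0.3334 0.1222] zt [-0.575  0.583 -0.574]
place [ 3.1416 -0.6109 -1.778 ] [ 0.4983 -0.231   0.0321] [-0.118 -0.561 -0.819]
place [ 3.1416 -0.6109 -1.778 ] [ 0.4592 -0.2228  0.0321] [-0.118 -0.561 -0.819]
q [-0.08  0.24 -0.23 -0.   -1.1  -0.12] F [ 0.5  1.1 -0.9]
[-433.    68.9 -102.8] [-0.005 -0.001 -0.987] dist 450 ang 0.99
```

```bash
python3 -m jog '[[[-50,8,-25,0,0,-0.1,40],[-100,16,-50,0,0,-0.2,40],[-155,25,-75,0,0,-0.35,40],[-210,33,-100,0,0,-0.5,40],[-265,42,-103,0,0,-0.65,40],[-320,50,-103,0,0,-0.8,40],[-375,60,-103,0,0,-0.95,40],[-433,69,-103,0,0,-0.987,40],[-433,69,-103,0,0,-0.987,40]]]' 30; python3 -m jog '[[[0,0,0,0,-0.15,0,40],[0,0,0,0,-0.3,0,40],[0,0,0,0,-0.45,0,40],[0,0,0,0,-0.6,0,40],[0,0,0,0,-0.75,0,40],[0,0,0,0,-0.96,0,40],[0,0,0,0,-0.96,0,40],[0,0,0,0,-0.96,0,40]]]' 30; python3 rel.py .5049 .2552 .1222 3.1416 .9599 -.792 .5842 .3334 .1222 3.1416 .9599 -.792
```

```text
t: 41.8
eef_pos: [0.5588, 0.2034, 0.2959]
ee_rot: [3.139, 0.0, -0.788]
force: [0.3, -0.6, -0.0]
width: 0.0402
gripper_force: 0.0
t: 42.8
eef_pos: [0.5598, 0.1993, 0.2971]
ee_rot: [3.139, 0.959, -0.795]
force: [-1.0, -0.3, 1.1]
width: 0.04
gripper_force: 0.0
q [ 0.14  0.56  0.45 -0.81 -2.    0.5 ] F [-1.  -0.3  1.1]
[ 98.2  -0.3 164.6] [-0.001 -0.001 -0.002] dist 192 ang 0.00
[  98.  -111.7  164.6] [-0.001 -0.001 -0.002] dist 222 ang 0.00
```

```bash
python3 -m jog '[[[30,0,50,0,0,0,40],[60,0,100,0,0,0,40],[85,0,140,0,0,0,40],[98,0,164,0,0,0,40],[98,0,164,0,0,0,40],[98,0,164,0,0,0,40]]]' 30; python3 rel.py .4531 .3077 .0706 3.1416 .9599 -.792; python3 -c "
from h import *
im,_=snap('side');a=im[200:400,180:400];b,_=snap('top');b=b[190:310,150:290]
a=cv2.resize(a,(0,0),fx=2.4,fy=2.4,interpolation=cv2.INTER_CUBIC);b=cv2.resize(b,None,fx=1.9,fy=4,interpolation=cv2.INTER_CUBIC)
cv2.imwrite('pics/z8.png',np.hstack([a,cv2.resize(b,(266,480))]))"
```

```text
t: 43.55
eef_pos: [0.5057, 0.2559, 0.1262]
ee_rot: [-3.135, 0.956, -0.785]
force: [0.8, -0.4, 0.9]
width: 0.04
gripper_force: 0.0
q [ 0.24  0.65  0.16 -0.78 -1.67  0.71] F [ 0.8 -0.4  0.9]
[ 2.8  1.2 92.3] [-0.001 -0.004  0.004] dist 92 ang 0.01
```

View pics/z8.png

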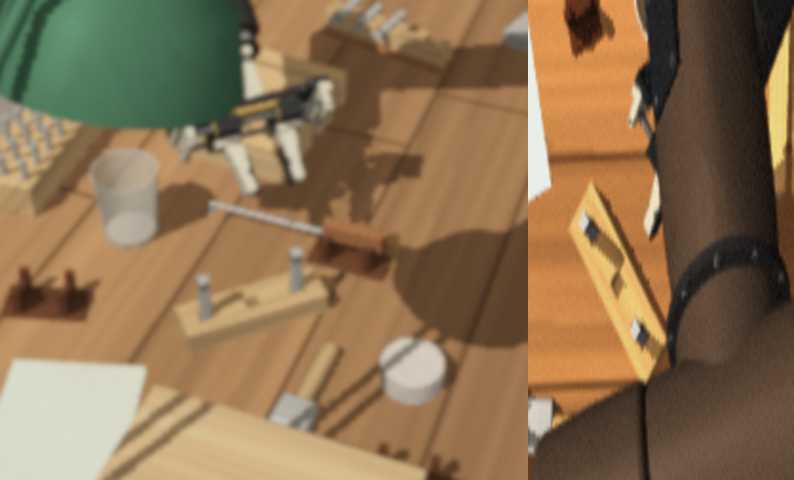

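```bash
python3 -m jog '[[[1,0.5,30,0,-0.004,0.004,40],[2.8,1.2,55,0,-0.004,0.004,40],[2.8,1.2,75,0,-0.004,0.004,40],[2.8,1.2,90,0,-0.004,0.004,40],[2.8,1.2,93,0,-0.004,0.004,40],[2.8,1.2,93,0,-0.004,0.004,40],[2.8,1.2,93,0,-0.004,0.004,40]]]' 30; python3 -m jog '[[[0,0,0,0,0,0,20],[0,0,0,0,0,0,4],[0,0,0,0,0,0,4],[0,0,0,0,0,0,4],[0,0,0,0,0,0,4]]]' 30; python3 rel.py .4531 .3077 .0706 3.1416 .9599 -.792
```

```text
t: 44.52
eef_pos: [0.4523, 0.3077, 0.0687]
ee_rot: [3.139, 0.963, -0.797]
force: [-0.0, 1.0, -0.6]
width: 0.04
gripper_force: 0.0
t: 45.15
eef_pos: [0.4523, 0.3084, 0.0684]
ee_rot: [3.14, 0.963, -0.796]
force: [2.6, 3.0, -0.4]
width: 0.0118
gripper_force: 29.7
q [ 0.32  0.67  0.04 -0.83 -1.53  0.76] F [ 2.6  3.  -0.4]
[-1.2 -0.1 -2.2] [-0.002  0.003 -0.002] dist 2 ang 0.00
```

```bash
python3 -m jog '[[[-12,0,-8,0,0,0,4],[-37,0,-26,0,0,0,4],[-74,0,-52,0,0,0,4],[-123,0,-86,0,0,0,4],[-148,0,-103,0,0,0,4],[-148,0,-103,0,0,0,4]]]' 30; python3 rel.py .53 .1 .28 3.1416 .2 -1.2 .50 -.228 .14 3.1416 -.6109 -1.778
```

```text
t: 45.9
eef_pos: [0.452, 0.3076, 0.2525]
ee_rot: [-3.138, 0.96, -0.79]
force: [-0.3, 0.4, -1.2]
width: 0.0118
gripper_force: 29.9
q [ 0.32  0.45  0.15 -0.84 -1.75  0.51] F [-0.3  0.4 -1.2]
[  93.4   90.1 -181.9] [0.227 0.75  0.35 ] dist 223 ang 0.86
[ 329.6  342.  -276.1] [0.187 1.432 1.07 ] dist 549 ang 1.80
```

```bash
python3 -m jog '[[[18,18,-36,0.045,0.15,0.07,4],[37,36,-73,0.09,0.3,0.14,4],[56,54,-109,0.136,0.45,0.21,4],[75,72,-145,0.18,0.6,0.28,4],[93,90,-182,0.227,0.75,0.35,4],[93,90,-182,0.227,0.75,0.35,4]]]' 30; python3 rel.py .4983 -.231 .14 3.1416 -.6109 -1.778
```

```text
t: 46.65
eef_pos: [0.5282, 0.0999, 0.2773]
ee_rot: [3.136, 0.2, -1.201]
force: [-0.7, 0.4, -2.2]
width: 0.0117
gripper_force: 29.9
q [ 0.4   0.14 -0.1  -0.21 -1.34  0.02] F [-0.7  0.4 -2.2]
[319.  147.   76.3] [-0.116  0.786  0.582] dist 359 ang 0.98
```

```bash
python3 -m jog '[[[50,22,5,-0.018,0.12,0.09,4],[100,46,10,-0.035,0.25,0.18,4],[150,70,20,-0.055,0.38,0.28,4],[200,92,30,-0.07,0.51,0.37,4],[250,115,45,-0.09,0.63,0.47,4],[300,138,65,-0.105,0.74,0.55,4],[319,147,76,-0.116,0.786,0.582,4],[319,147,76,-0.116,0.786,0.582,4],[319,147,76,-0.116,0.786,0.582,4],[319,147,76,-0.116,0.786,0.582,4]]]' 30; python3 rel.py .4983 -.231 .075 3.1416 -.6109 -1.778 .4983 -.231 .0321 3.1416 -.6109 -1.778; python3 -c "
from h import *
im,_=snap('side');a=im[150:270,280:460];b,_=snap('top');b=b[200:300,360:460]
cv2.imwrite('pics/z9.png',np.hstack([cv2.resize(a,(480,320),interpolation=cv2.INTER_CUBIC),cv2.resize(b,(320,320),interpolation=cv2.INTER_CUBIC)]))"
```

```text
t: 47.9
eef_pos: [0.5002, -0.2293, 0.14]
ee_rot: [-3.141, -0.608, -1.779]
force: [0.5, 0.0, -1.3]
width: 0.0116
gripper_force: 29.9
q [ 0.25  0.29 -0.71  0.66 -0.99 -0.95] F [ 0.5  0.  -1.3]
[-35.4   1.6  54.5] [-0.     0.003 -0.001] dist 65 ang 0.00
[-60.    1.6  89.7] [-0.     0.003 -0.001] dist 108 ang 0.00
```

View pics/z9.png

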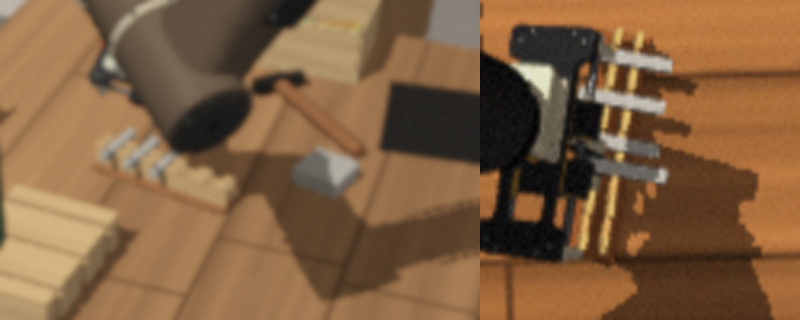

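```bash
python3 -m jog '[[[-17,1.6,27,0,0.003,0,4],[-35.4,1.6,54.5,0,0.003,0,4],[-45,1.6,68,0,0.003,0,4],[-50,1.6,75,0,0.003,0,4],[-50,1.6,75,0,0.003,0,4]]]' 30; python3 rel.py .4983 -.231 .0321 3.1416 -.6109 -1.778
```

```text
t: 48.62
eef_pos: [0.4975, -0.2315, 0.0491]
ee_rot: [3.141, -0.613, -1.778]
force: [0.3, -0.4, -1.8]
width: 0.0117
gripper_force: 29.9
q [ 0.21  0.41 -0.82  0.82 -0.8  -1.14] F [ 0.3 -0.4 -1.8]
[-10.3  -0.6  13.6] [ 0.001 -0.002 -0.   ] dist 17 ang 0.00
```

```bash
python3 -m jog '[[[-5,-0.6,7,0,0,0,4],[-9,-0.6,11.5,0,0,0,4],[-10,-0.6,13.5,0,0,0,4],[-10,-0.6,13.5,0,0,0,4]]]' 30; python3 -m jog '[[[0,0,0,0,0,0,18],[0,0,0,0,0,0,20],[0,0,0,0,0,0,20],[0,0,-15,0,0,0,20],[0,0,-60,0,0,0,20],[-20,0,-120,0,0,0,30],[-40,0,-170,0,0,0,40],[-40,0,-170,0,0,0,40]]]' 30; python3 rel.py .56 .2 .3 3.1416 .9599 -.792 .53 .1 .28 3.1416 .2 -1.2
```

```text
t: 49.12
eef_pos: [0.4979, -0.2314, 0.0321]
ee_rot: [3.14, -0.613, -1.778]
force: [-0.0, 0.5, -0.8]
width: 0.0118
gripper_force: 29.9
t: 50.12
eef_pos: [0.5281, -0.1, 0.1503]
ee_rot: [-3.137, -0.609, -1.778]
force: [-0.1, -0.6, 0.1]
width: 0.0393
gripper_force: 0.0
q [ 0.49  0.33 -0.57  0.51 -1.14 -1.02] F [-0.1 -0.6  0.1]
[-160.4   29.  -294.7] [-0.193 -1.432 -1.066] dist 337 ang 1.80
[ -86.6   38.1 -218.8] [ 0.116 -0.788 -0.579] dist 238 ang 0.98
```

```bash
python3 -m jog '[[[-5,5,-40,0.02,-0.13,-0.1,40],[-20,12,-85,0.04,-0.26,-0.19,40],[-40,20,-130,0.06,-0.4,-0.29,40],[-60,28,-175,0.08,-0.53,-0.39,40],[-80,34,-210,0.1,-0.66,-0.48,40],[-87,38,-219,0.116,-0.788,-0.579,40],[-87,38,-219,0.116,-0.788,-0.579,40]]]' 30; python3 rel.py .56 .22 .28 3.1416 .9599 -.792; python3 -c "
from h import *
im,_=snap('top','tz.png');b=im[180:300,370:470]
cv2.imwrite('pics/z10.png',cv2.resize(b,None,fx=5,fy=5,interpolation=cv2.INTER_CUBIC))"
```

```text
t: 51.0
eef_pos: [0.5291, 0.0957, 0.2773]
ee_rot: [3.136, 0.201, -1.209]
force: [0.2, -1.0, -0.0]
width: 0.0398
gripper_force: 0.0
q [ 0.39  0.14 -0.1  -0.21 -1.34  0.02] F [ 0.2 -1.  -0. ]
[-103.8  -73.    17.9] [-0.229 -0.747 -0.359] dist 128 ang 0.86
```

View pics/z10.png

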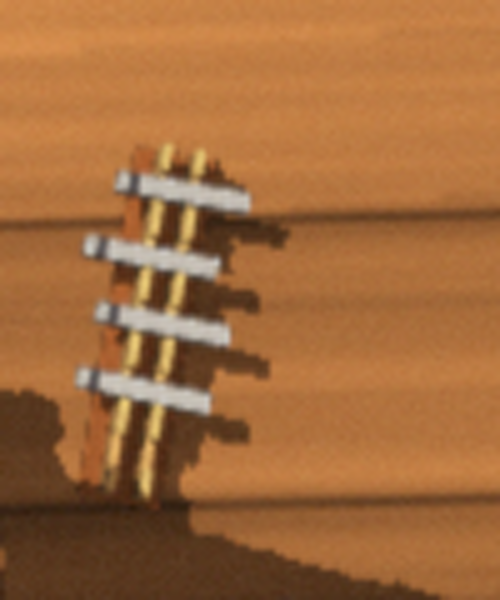

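```bash
cat > cr.py <<'E'
from h import *
def cradle(N=3):
    a=-1.778;ex=np.array([np.cos(a),np.sin(a)]);ey=np.array([-ex[1],ex[0]])
    im,d=snap('top','cr.png');hsv=cv2.cvtColor(im,cv2.COLOR_BGR2HSV)
    v,u=np.mgrid[:480,:640];W=onz('top',np.c_[u.ravel(),v.ravel()],.042)[:,:2]-[.5324,-.2633]
    x=(W@ex).reshape(480,640);y=(W@ey).reshape(480,640)
    m=((hsv[...,1]<100)&(hsv[...,2]>60)&(abs(x)<.08)&(abs(y)<.11)).astype(np.uint8)
    n,l,s,c=cv2.connectedComponentsWithStats(m)
    for i in range(1,n):
        if s[i,4]<30: continue
        p=np.c_[x[l==i],y[l==i]].astype(np.float32);(cx,cy),(w,h),t=cv2.minAreaRect(p)
        print('x',round(cx*1000,1),'y',round(cy*1000,1),'size',round(w*1000),round(h*1000),'ang',round(t,1),'px',c[i].round())
cradle()
E
python3 cr.py
```

```text
x 2.6 y 77.8 size 79 16 ang 0.0 px [407. 218.]
x -9.0 y 35.5 size 79 16 ang 0.9 px [401. 231.]
x 3.6 y -2.1 size 16 79 ang 89.1 px [403. 244.]
x -1.4 y -43.5 size 16 79 ang 89.1 px [399. 258.]
```

```bash
python3 -m jog '[[[-20,-14,3,-0.045,-0.15,-0.07,40],[-40,-28,7,-0.09,-0.3,-0.144,40],[-62,-43,11,-0.137,-0.45,-0.215,40],[-83,-58,14,-0.183,-0.6,-0.287,40],[-104,-73,18,-0.229,-0.747,-0.359,40],[-104,-73,18,-0.229,-0.747,-0.359,40],[-104,-73,18,-0.229,-0.747,-0.359,40]]]' 30; python3 rel.py .5842 .3334 .1222 3.1416 .9599 -.792
```

```text
t: 51.98
eef_pos: [0.5588, 0.2215, 0.2787]
ee_rot: [3.133, 0.958, -0.797]
force: [-0.8, -0.3, 1.4]
width: 0.0399
gripper_force: 0.0
q [ 0.17  0.58  0.43 -0.81 -1.96  0.5 ] F [-0.8 -0.3  1.4]
[ 92.2 -97.7 140.1] [ 0.005 -0.002 -0.003] dist 194 ang 0.01
```

```bash
python3 -m jog '[[[0,-50,0,0,0,0,40],[0,-97.7,0,0,0,0,40],[30,-97.7,45,0,0,0,40],[60,-97.7,90,0,0,0,40],[85,-97.7,130,0,0,0,40],[92.2,-97.7,140,0.005,-0.002,-0.003,40],[92.2,-97.7,140,0.005,-0.002,-0.003,40],[92.2,-97.7,140,0.005,-0.002,-0.003,40]]]' 30; python3 rel.py .5324 .3859 .0716 3.1416 .9599 -.792
```

```text
t: 52.98
eef_pos: [0.5864, 0.3339, 0.1268]
ee_rot: [-3.127, 0.959, -0.78]
force: [0.1, -0.2, -0.1]
width: 0.0399
gripper_force: 0.0
q [ 0.3   0.76  0.41 -0.83 -1.72  0.57] F [ 0.1 -0.2 -0.1]
[ 2.1  2.3 93.1] [-0.004 -0.001  0.007] dist 93 ang 0.01
```

```bash
python3 -m jog '[[[1,1,30,-0.004,0,0.007,40],[2.1,2.3,55,-0.004,0,0.007,40],[2.1,2.3,75,-0.004,0,0.007,40],[2.1,2.3,90,-0.004,0,0.007,40],[2.1,2.3,92.5,-0.004,0,0.007,40],[2.1,2.3,92.5,-0.004,0,0.007,40],[2.1,2.3,92.5,-0.004,0,0.007,40]]]' 30; python3 -m jog '[[[0,0,0,0,0,0,20],[0,0,0,0,0,0,4],[0,0,0,0,0,0,4],[0,0,0,0,0,0,4],[0,0,0,0,0,0,4]]]' 30; python3 -m jog '[[[-12,0,-8,0,0,0,4],[-37,0,-26,0,0,0,4],[-74,0,-52,0,0,0,4],[-123,0,-86,0,0,0,4],[-148,0,-103,0,0,0,4],[-148,0,-103,0,0,0,4]]]' 30; python3 rel.py .53 .1 .28 3.1416 .2 -1.2
```

```text
t: 53.85
eef_pos: [0.5316, 0.3856, 0.0697]
ee_rot: [3.137, 0.961, -0.796]
force: [-0.1, -0.8, 1.0]
width: 0.04
gripper_force: 0.0
t: 54.48
eef_pos: [0.5316, 0.3866, 0.0694]
ee_rot: [3.138, 0.961, -0.795]
force: [2.8, 3.0, -2.0]
width: 0.012
gripper_force: 29.6
t: 55.22
eef_pos: [0.5315, 0.386, 0.2549]
ee_rot: [-3.137, 0.958, -0.787]
force: [-0.6, -0.0, -0.4]
width: 0.0118
gripper_force: 29.9
q [ 0.38  0.58  0.39 -0.88 -1.78  0.39] F [-0.6 -0.  -0.4]
[  95.4  202.2 -180.1] [0.227 0.748 0.352] dist 287 ang 0.86
```

```bash
python3 -m jog '[[[18,40,-36,0.045,0.15,0.07,4],[37,80,-73,0.09,0.3,0.14,4],[56,120,-109,0.136,0.45,0.21,4],[75,160,-145,0.18,0.6,0.28,4],[95,202,-180,0.227,0.75,0.35,4],[95,202,-180,0.227,0.75,0.35,4],[95,202,-180,0.227,0.75,0.35,4]]]' 30; python3 rel.py .4592 -.2228 .14 3.1416 -.6109 -1.778
```

```text
t: 56.1
eef_pos: [0.5285, 0.1012, 0.2754]
ee_rot: [3.135, 0.2, -1.2]
force: [0.4, 1.0, -1.7]
width: 0.0119
gripper_force: 29.9
q [ 0.4   0.14 -0.1  -0.21 -1.34  0.02] F [ 0.4  1.  -1.7]
[298.3 181.6  78.8] [-0.115  0.786  0.584] dist 358 ang 0.99
```

```bash
python3 -m jog '[[[45,28,5,-0.018,0.12,0.09,4],[92,56,10,-0.035,0.25,0.18,4],[140,86,20,-0.055,0.38,0.28,4],[187,115,30,-0.07,0.51,0.37,4],[235,143,45,-0.09,0.63,0.47,4],[280,170,65,-0.105,0.74,0.55,4],[298,181.6,78,-0.116,0.786,0.584,4],[298,181.6,78,-0.116,0.786,0.584,4],[298,181.6,78,-0.116,0.786,0.584,4],[298,181.6,78,-0.116,0.786,0.584,4]]]' 30; python3 rel.py .4592 -.2228 .05 3.1416 -.6109 -1.778
```

```text
t: 57.35
eef_pos: [0.4614, -0.2223, 0.142]
ee_rot: [-3.139, -0.61, -1.779]
force: [0.8, -0.1, -1.1]
width: 0.012
gripper_force: 29.9
q [ 0.29  0.23 -0.78  0.65 -0.98 -0.98] F [ 0.8 -0.1 -1.1]
[-51.9   2.2  75.9] [-0.002  0.001 -0.001] dist 92 ang 0.00
```

```bash
python3 -m jog '[[[-17,2.2,25,0,0,0,4],[-35,2.2,51,0,0,0,4],[-47,2.2,69,0,0,0,4],[-52,2.2,75.5,0,0,0,4],[-52,2.2,75.5,0,0,0,4],[-52,2.2,75.5,0,0,0,4]]]' 30; python3 rel.py .4592 -.2228 .0321 3.1416 -.6109 -1.778
```

```text
t: 58.1
eef_pos: [0.4586, -0.2232, 0.0503]
ee_rot: [-3.139, -0.611, -1.78]
force: [1.0, 0.2, -0.6]
width: 0.0115
gripper_force: 29.9
q [ 0.24  0.36 -0.91  0.83 -0.78 -1.19] F [ 1.   0.2 -0.6]
[-10.8  -0.4  14.7] [-0.002 -0.    -0.002] dist 18 ang 0.00
```

```bash
python3 -m jog '[[[-5,-0.4,7,0,0,0,4],[-9,-0.4,12,0,0,0,4],[-10.5,-0.4,14.5,0,0,0,4],[-10.5,-0.4,14.5,0,0,0,4]]]' 30; python3 -m jog '[[[0,0,0,0,0,0,18],[0,0,0,0,0,0,20],[0,0,0,0,0,0,20],[0,0,-15,0,0,0,20],[0,0,-60,0,0,0,20],[-20,0,-120,0,0,0,30],[-40,0,-170,0,0,0,40],[-40,0,-170,0,0,0,40]]]' 30; python3 rel.py .48 .1 .28 3.1416 .0 -1.2
```

```text
t: 58.6
eef_pos: [0.458, -0.2234, 0.0312]
ee_rot: [3.141, -0.612, -1.779]
force: [-0.2, -0.8, -0.6]
width: 0.0117
gripper_force: 29.9
t: 59.6
eef_pos: [0.4881, -0.0919, 0.1497]
ee_rot: [-3.135, -0.608, -1.778]
force: [0.7, 0.3, -0.4]
width: 0.0388
gripper_force: 0.0
q [ 0.54  0.28 -0.65  0.49 -1.13 -1.07] F [ 0.7  0.3 -0.4]
[ -78.4   46.1 -213.6] [ 0.17  -0.592 -0.558] dist 232 ang 0.83
```

```bash
python3 -m jog '[[[-15,10,-45,0.03,-0.12,-0.11,30],[-30,20,-90,0.07,-0.24,-0.22,30],[-50,28,-135,0.1,-0.36,-0.33,30],[-65,38,-180,0.14,-0.48,-0.45,30],[-78,46,-213,0.17,-0.592,-0.558,30],[-78,46,-213,0.17,-0.592,-0.558,30],[-78,46,-213,0.17,-0.592,-0.558,30]]]' 30; python3 cr.py; python3 -c "
from h import *
im=cv2.imread('pics/cr.png');cv2.imwrite('pics/z11.png',np.vstack([cv2.resize(im[180:280,200:450],None,fx=3,fy=3,interpolation=cv2.INTER_CUBIC),cv2.resize(snap('side')[0][160:330,180:435],(750,300))[:300]]))"
```

```text
t: 60.48
eef_pos: [0.4777, 0.0948, 0.276]
ee_rot: [3.133, -0.003, -1.207]
force: [0.3, -0.4, -0.9]
width: 0.03
gripper_force: 0.0
x 2.6 y 78.0 size 79 17 ang 0.0 px [407. 218.]
x -9.0 y 35.5 size 79 16 ang 0.9 px [400. 231.]
x 3.6 y -2.1 size 16 79 ang 89.1 px [403. 244.]
x -1.4 y -43.5 size 16 79 ang 89.1 px [399. 258.]
x 0.2 y -84.2 size 16 80 ang 89.2 px [397. 271.]
```

View pics/z11.png

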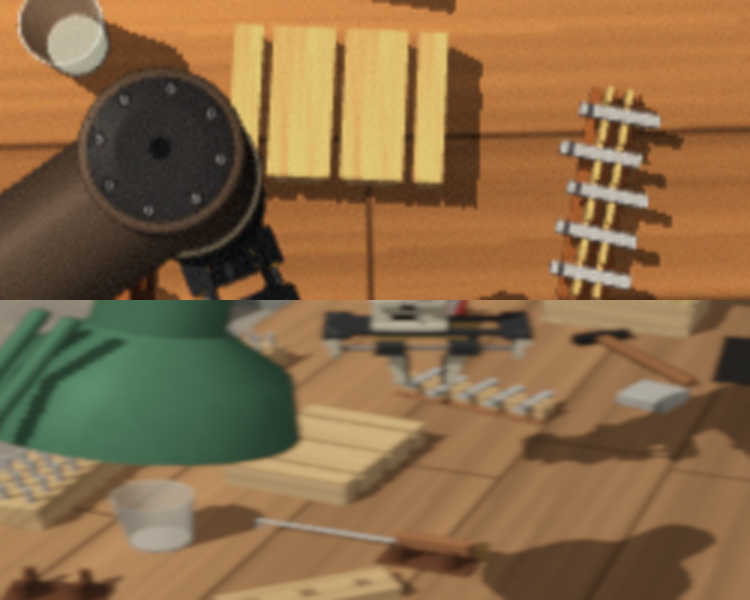

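```bash
python3 -m jog '[[[0,0,0,0,0,0,30],[0,0,0,0,0,0,30],[0,0,0,0,0,0,30],[0,0,0,0,0,0,30]]]' 30
python3 - <<'E'
from h import *
import cr
C=np.mean([cloud('top',snap('top')[1]) for _ in range(5)],0);W=C[...,:2]-[.5324,-.2633];a=-1.778;ex=np.array([np.cos(a),np.sin(a)]);ey=np.array([-ex[1],ex[0]]);x=W@ex;y=W@ey
for g in(78,36,-2,-43,-84): print(g,[round(float(np.median(C[...,2][(abs(y-g/1000-.001)<.004)&(abs(x-b)<.008)]))*1.0,4) for b in(-.022,0,.022)])
C=cloud('side',snap('side')[1]);s=(abs(C[...,0]-.41)<.02)&(abs(C[...,1]-.209)<.02)&(C[...,2]>.045);print('handle z',np.percentile(C[s][:,2],[50,90]))
X,Y,Z=[C[...,i] for i in range(3)]
for q in(.5,.55,.59):
    s=(abs(X-q)<.02)&(abs(Y-.21)<.02)&(Z>.02)&(Z<.06);print(q,np.median(Y[s]),np.median(Z[s]))
print(arm.job_done())
E
```

```text
t: 61.08
eef_pos: [0.4784, 0.0961, 0.2772]
ee_rot: [3.136, -0.001, -1.204]
force: [0.8, 0.8, 0.1]
width: 0.03
gripper_force: 0.0
x 2.6 y 77.7 size 79 16 ang 0.0 px [407. 218.]
x -9.0 y 35.5 size 79 16 ang 0.9 px [400. 231.]
x 3.6 y -2.5 size 79 16 ang 0.1 px [402. 244.]
x -1.4 y -43.5 size 16 79 ang 89.1 px [398. 258.]
x 0.2 y -84.2 size 16 80 ang 89.2 px [397. 271.]
78 [0.0424, 0.0428, 0.0417]
36 [0.0415, 0.0423, 0.0425]
-2 [0.0437, 0.0424, 0.0417]
-43 [0.042, 0.0429, 0.0433]
-84 [0.0417, 0.0431, 0.0425]
handle z [0.70039141 0.70734664]
0.5 0.21153732477701725 0.03710683749786224
0.55 0.2119486897614657 0.03638482038815178
0.59 0.21230336385640944 0.03697925151183937
the job is handed in; nothing more can be done
None
```

The job is handed in at about 61 s: the three rack stamps were dragged out with the pick, all five stamps lie flat in the cradle (one per groove, four within 4 mm of centre and one about 9 mm off, inside the 16 mm limit), the pick is back on its rest hook down, and no bystander was touched as far as I could see; the result of the judging was not shown.

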